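# Pack the weaning set into its caddy

## Robot

A 6-joint arm with a two-finger parallel gripper is mounted at the origin on the work surface. World frame = base frame: x ahead of the robot, y to its left, z up, the work surface at z = 0. Lengths are in mm, angles in rad, forces in N, time in s.
With the tool pointing down it reaches from about 350 to 975 mm from the base axis. Payload 7.1 kg.
Tool frame: the origin (TCP) lies between the finger pads; the fingertips stand 19 mm ahead of it and the grasp point (between the pads) is the TCP; z points along the fingers, y is the line along which they close (so a half turn about z gives the same grasp; the last joint's range is limited). The gripper opens to 88 mm and grips with 3 to 60 N. Pads are 20 mm wide; open, the fingers measure 115 mm over their backs; the gripper's body (75 mm by 178 mm) begins 61 mm behind the grasp point.
Start: joints at [1.267, 0.423, 1.63, -0, 1.089, -0.019], TCP at [175.572, 599.816, 241.675] pointing down, gripper open.
Joint ranges: [-3, 3], [-0.9, 2.11], [0.09, 2.58], [-1.31, 4.45], [0.11, 2.69], [-2.54, 2.54]. Speed limits (rad/s): [2.39, 2.39, 3.01, 3.14, 3.14, 3.14].

## Interface

Orientations are given as a rotation vector (axis times angle).
In Python, from workcell import ctrl gives the robot as it stands.
- The arm moves only by the tool arm_command, never from a script. Its argument "series" is a list of rows, each an object with "linear": the shift along the tool's x, y, z in m, a list of three; "turn": the turn about the tool's z in rad. A call has 1 to 10 rows; each row shifts and turns the commanded pose from where the row before left it, along the tool's axes as they then stand; what a row does not reach is not made up. A row lasts 1/10 s, in which the tool goes at most 50 mm and 8.59 degrees, less where a joint would pass 70% of its speed; a pose out of reach is approached as far as the arm can. A call with a gripper value outside its range is refused whole. "jaw" is the opening, from -1 (shut) to 1 (fully open), set as the call begins (left out, the last holds). The fingers move at their own pace and stop on an object; the grip force is fixed at half the most. Time passes only in rows, so rows that do not move let the fingers close. It gives the time, the measured TCP pose, the force, the opening and the grip force at its end, in the units of the state.
- ctrl.get_obs(): the state, without advancing time (a new reading comes with each control period).
- ctrl.get_image(name): name is "scene" or "top" or "wrist"; returns a dict with "frame" (420x560x3 uint8, blue, green, red), "fx", "fy", "cx", "cy" (pixels), "k1" (the pictures are not rectified: a ray, as slopes to the right and down, at radius r is drawn at 1 + k1 r^2 times it, then the intrinsics apply), "rvec" (rotation vector, rad) and "tvec" (3), from world to camera coordinates, as OpenCV has them. Camera axes: x right, y down, z forward; pixel columns grow to the right and rows downward; lengths in mm; the calibration is good to about 2 mm. A picture is of the moment at which its call begins. There is no depth.
- ctrl.close_job(): hands the job in; it is judged then, once.
The state is a dict: "t": time; "qpos": joint angles; "qvel": joint speeds; "joint_torque": joint torques, N m; "ee_pos": TCP position; "orientation": TCP orientation; "ft_force": force on the tool from outside, world axes, zero at the start; "moment": the same for the moment, N m; "width": finger opening in mm; "grasp_force": force on a finger pad.
Only numpy, scipy, OpenCV 4.12 (cv2) and the standard library are available. Lean on these libraries where they do the work, as an engineer would, in place of code of your own. Each camera call takes 0.05 s, during which the arm holds its last target. There are 200 camera calls.

## Task

Pack the baby's weaning set into the caddy: stack all the domed bowl covers upside down in the open tray, each cupped squarely inside the next larger one with the largest at the bottom, and put the cutlery case into the half-covered cell, tilting it in under the cover and letting it down so that it lies flat on the cell floor along the cell. Leave the bowls, jars, mug, container and fork where they are.

Things in the scene. Friction and masses are not known exactly. Their poses are not given: they have to be found in the camera images.
- cover_a: peach domed bowl cover, 132 mm across, 58 mm tall, 90 g, may be absent; lies dome down on its flat steel knob like a small bowl. Origin: end of the knob it stands on; z up out of the open side. Knob 38 mm across, 16 mm high; inner floor at z = 20 mm, so a smaller cover nested in it stands 20 mm higher; wall flares to z = 44, then an upright rim band 8 mm thick up to z = 58 mm, to pinch anywhere round.
- cover_b: pink domed bowl cover, 120 mm across, 58 mm tall, 84 g, may be absent; lies dome down on its flat steel knob like a small bowl. Origin: end of the knob it stands on; z up out of the open side. Knob 38 mm across, 16 mm high; inner floor at z = 20 mm, so a smaller cover nested in it stands 20 mm higher; wall flares to z = 44, then an upright rim band 8 mm thick up to z = 58 mm, to pinch anywhere round.
- cover_c: mint green domed bowl cover, 108 mm across, 58 mm tall, 78 g, may be absent; lies dome down on its flat steel knob like a small bowl. Origin: end of the knob it stands on; z up out of the open side. Knob 38 mm across, 16 mm high; inner floor at z = 20 mm, so a smaller cover nested in it stands 20 mm higher; wall flares to z = 44, then an upright rim band 8 mm thick up to z = 58 mm, to pinch anywhere round.
- cover_d: pale blue domed bowl cover, 96 mm across, 58 mm tall, 72 g, may be absent; lies dome down on its flat steel knob like a small bowl. Origin: end of the knob it stands on; z up out of the open side. Knob 38 mm across, 16 mm high; inner floor at z = 20 mm, so a smaller cover nested in it stands 20 mm higher; wall flares to z = 44, then an upright rim band 8 mm thick up to z = 58 mm, to pinch anywhere round.
- cover_e: lemon yellow domed bowl cover, 84 mm across, 58 mm tall, 66 g, may be absent; lies dome down on its flat steel knob like a small bowl. Origin: end of the knob it stands on; z up out of the open side. Knob 38 mm across, 16 mm high; inner floor at z = 20 mm, so a smaller cover nested in it stands 20 mm higher; wall flares to z = 44, then an upright rim band 8 mm thick up to z = 58 mm, to pinch anywhere round.
- case: closed lilac cutlery case, a plain bar 150 x 34 x 24 mm (its x, y, z), about 90 g (varies by a third), lying flat on the work surface. Origin: centre of the underside; x along its length. Both ends are alike.
- caddy: cream plastic caddy, fixed, 178 (x) x 271 (y) mm, base 6 mm thick. Origin: under the middle of its footprint; x points roughly away from the robot. Towards +y lies the open tray, towards -y the half-covered cell.
- tray (a point): centre of the open tray's floor, 6 mm above the work surface; axes as the caddy's. Inside 168 mm in x, 164 mm in y; its walls rise 14 mm above this floor (42 or 60 mm where it borders on the cell)
- cell (a point): centre of the cell's floor, 6 mm above the work surface; axes as the caddy's. Inside x from -83 to +83 mm, y from -45 to +45 mm, walls 6 mm thick. From x = -83 to -17 mm a fixed mint cover lies over it, 60 (underside) to 64 mm above the floor, with walls up to it; from x = -17 to +83 mm it is open above, walls and the end wall at +83 rise 42 mm above the floor
- mouth (a point): middle of the cover's free edge (underside), where the cell's opening begins: 60 mm above the cell floor at x = -17 mm of the cell; axes as the caddy's. The case fits neither straight down nor level: it goes in with its -x end lowered 20 to 25 degrees, slides under this edge, and is then let down flat
- bowls: pile of three nested lilac and cream feeding bowls, 124 mm across, 65 mm tall; bystander. Origin: centre of its underside
- jar_small: small closed amber jar, 48 mm across, 75 mm tall, among the covers; bystander. Origin: centre of its underside
- jar_big: closed green glass jar, 80 mm across, 130 mm tall; bystander. Origin: centre of its underside
- mug: white ceramic mug, 80 mm across, 90 mm tall, handle at its +y; bystander. Origin: centre of its underside
- container: round clear plastic container with a mint twist-lock lid, 116 mm across, 85 mm tall; bystander. Origin: centre of its underside
- fork: stainless steel baby fork, 120 mm long, 9 mm high, lying flat; bystander. Origin: near its middle, on the underside; x towards the tines

How it is judged:
By the outcome, as a careful person would: the job done as asked, in the order asked, and still so for the second after the job is handed in, with the robot touching nothing.
Of cover_a, cover_b, cover_c, cover_d, cover_e only 4 to 5 are there at a start; the rules pass over those that are not, and their reading is None.
At some moment in a run one of cover_a, cover_b, cover_c, cover_d, cover_e, case may be knocked a few centimetres aside while the robot is not near it.
It also fails if it takes over 210 s, if anything falls off the work surface, if the arm or the gripper's body presses on something with over 40 N, if the wrist force passes 120 N, or if a joint passes its speed limit or range.

## Working session

There is one attempt and no reset: what is moved stays moved. The work goes in short steps, Python scripts to look and compute and a tool call to move; the robot and the scene stay as the last step left them, time stands still between calls to the robot, and variables do not carry over. Pictures are saved under pics/ and viewed, at most 16 in all, crops included, and the job is handed in when it is done.

Besides the shell and the picture viewer there is one more tool, called after "Call:" as name([rows], argument=value, ...), one row to a line, values as JSON. arm_command: Moves the arm, as the interface text tells. Its arguments: {"type":"object","properties":{"series":{"type":"array"},"jaw":{"type":"number"}},"required":["series"]}

```bash
mkdir -p pics; ls; python3 - <<'E'
from workcell import ctrl
import cv2,pickle
o=ctrl.get_obs();print({k:o[k] for k in('t','ee_pos','orientation','width','ft_force')})
for n in('top','scene'):
    d=ctrl.get_image(n);cv2.imwrite(f'pics/{n}0.png',d['frame']);pickle.dump(d,open(n+'0.pkl','wb'))
    print(n,[d[k] for k in('fx','fy','cx','cy','k1','rvec','tvec')])
E
```

```text
pics
{'t': 0.0, 'ee_pos': array([175.42977294, 599.31964497, 240.89305142]), 'orientation': array([-4.45824846e-01, -3.10956081e+00,  2.38439657e-03]), 'width': 87.78306636850908, 'ft_force': array([-0.61316218, -0.22922913,  1.3363359 ])}
top [422.06236680034374, 422.06236680034374, 278.62023995998464, 204.8136512980439, 0.028122554413580088, array([ 2.20784512, -2.14498487,  0.08675994]), array([ -66.19454958,  564.79400978, 1041.0168104 ])]
scene [380.92069478341557, 380.92069478341557, 281.823188984368, 205.01353806264882, -0.0461089207397603, array([ 2.14021418,  1.13676196, -0.45181631]), array([-281.97360586, -313.21860696, 1279.52779667])]
```

View pics/top0.png

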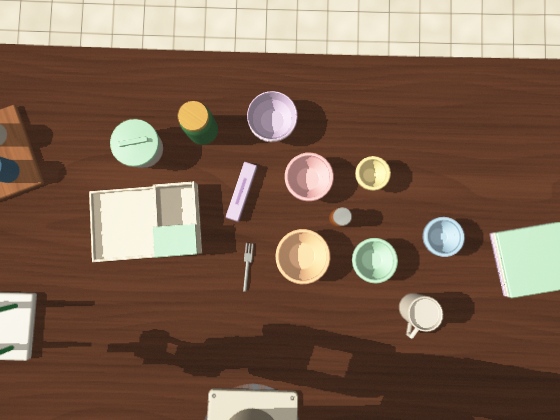

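View pics/scene0.png

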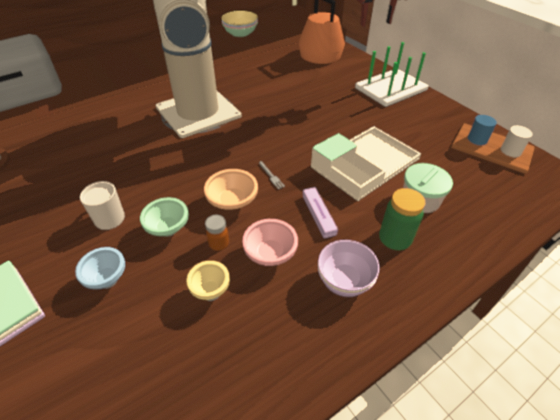

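```bash
cat > h.py <<'E'
import cv2,numpy as np,pickle
from scipy.optimize import least_squares
def K(d): return np.array([[d['fx'],0,d['cx']],[0,d['fy'],d['cy']],[0,0,1.]]),np.array([d['k1'],0,0,0.])
def proj(d,P):
    k,D=K(d);return cv2.projectPoints(np.float64(P).reshape(-1,1,3),np.float64(d['rvec']),np.float64(d['tvec']),k,D)[0].reshape(-1,2)
def unproj(d,uv,z):
    k,D=K(d);n=cv2.undistortPoints(np.float64(uv).reshape(-1,1,2),k,D).reshape(-1,2)
    R=cv2.Rodrigues(np.float64(d['rvec']))[0];C=-R.T@np.float64(d['tvec']).reshape(3)
    r=np.c_[n,np.ones(len(n))]@R
    return C+r*((z-C[2])/r[:,2])[:,None]
def blob(d,seed,thr=105,box=45):
    f=d['frame'];v=cv2.GaussianBlur(f,(3,3),0).max(2)
    m=(v>thr).astype(np.uint8);x,y=map(int,seed)
    w=np.zeros_like(m);w[max(0,y-box):y+box,max(0,x-box):x+box]=1;m*=w
    n,l,s,c=cv2.connectedComponentsWithStats(m)
    ys,xs=np.nonzero(l>0);i=np.argmin((xs-x)**2+(ys-y)**2);L=l[ys[i],xs[i]]
    ys,xs=np.nonzero(l==L);return cv2.convexHull(np.c_[xs,ys].astype(np.float32))
A=np.linspace(0,2*np.pi,60)
def cen(h):
    m=cv2.moments(h);return np.array([m['m10'],m['m01']])/m['m00'],m['m00']
def cover(d,seed,R,base=0,**k):
    h=blob(d,seed,**k);c,a=cen(h);p=unproj(d,[c],base+55)[0,:2]
    for _ in range(6):
        M=np.vstack([np.c_[p[0]+R*np.cos(A),p[1]+R*np.sin(A),0*A+base+z] for z in(44,58)])
        cm,am=cen(cv2.convexHull(proj(d,M).astype(np.float32)))
        p=p+(unproj(d,[c],base+55)-unproj(d,[cm],base+55))[0,:2]
    return p,a/am
def hullfit(d,seed,corners,yaw0,z0,**k):
    h=blob(d,seed,**k);c,a=cen(h);p=unproj(d,[c],z0)[0,:2]
    def m2(hh):
        M=cv2.moments(hh);s=M['m00'];return np.array([M['m10']/s,M['m01']/s,.5*np.arctan2(2*M['mu11'],M['mu20']-M['mu02'])*20])
    t=m2(h)
    def mod(q):
        cs,sn=np.cos(q[2]),np.sin(q[2]);P=corners@np.array([[cs,sn,0],[-sn,cs,0],[0,0,1]])+[q[0],q[1],0]
        return cv2.convexHull(proj(d,P).astype(np.float32))
    r=least_squares(lambda q:m2(mod(q))-t,[*p,yaw0],x_scale=[1,1,.02],diff_step=1e-3)
    return r.x,a/cen(mod(r.x))[1],r.cost
def box(x0,x1,y0,y1,z0,z1): return np.array([[x,y,z] for x in(x0,x1) for y in(y0,y1) for z in(z0,z1)],float)
CASE=box(-75,75,-17,17,0,24)
def look(n):
    from workcell import ctrl
    return ctrl.get_image(n)
RAD=dict(a=66,b=60,c=54,d=48,e=42)
E
python3 - <<'E'
from h import *
d=pickle.load(open('top0.pkl','rb'));s=pickle.load(open('scene0.pkl','rb'))
T=dict(a=(303,257),b=(309,177),c=(375,261),d=(444,237),e=(373,173));S=dict(a=(231,190),b=(270,243),c=(165,218),d=(101,269),e=(208,281))
for k in T:
    print(k,*[(p.round(1),round(r,2)) for p,r in(cover(d,T[k],RAD[k]),cover(s,S[k],RAD[k]))])
print('case',hullfit(d,(241,192),CASE,-.4,12))
print('case',hullfit(s,(320,212),CASE,-.4,12))
for n,uv,z in[('jar',(342,216),75),('mug',(425,313),90),('container',(136,140),85),('jarbig',(193,116),130),('bowls',(272,116),65)]:print(n,unproj(d,[uv],z).round())
print('fork',unproj(d,[(250,245),(246,290)],5).round())
# caddy crop
f=cv2.resize(d['frame'][170:275,75:215],None,fx=5.5,fy=5.5,interpolation=cv2.INTER_CUBIC);cv2.imwrite('pics/cad.png',f)
E
```

```text
a (array([ 425. , -111.1]), 1.74) (array([ 481. , -131.9]), 2.75)
b (array([ 633.6, -103.9]), 1.37) (array([ 627.2, -119.6]), 3.19)
c (array([ 436.4, -284.7]), 1.04) (array([ 436.9, -282.5]), 4.28)
d (array([ 498.6, -450.2]), 1.04) (array([ 472.3, -440.2]), 3.27)
e (array([ 636.9, -306.2]), 2.16) (array([ 629.5, -261.2]), 3.11)
case (array([6.11866775e+02, 7.44446169e+01, 3.66239031e-02]), 2.3372805757308233, np.float64(1.9149768378828146e-11))
case (array([572.6273336 ,  84.85566024,   1.30919909]), 5.1741662709389455, np.float64(1.2638701990615713e-11))
jar [[ 540. -202.   75.]]
mug [[ 321. -394.   90.]]
container [[708. 297.  85.]]
jarbig [[757. 153. 130.]]
bowls [[782. -27.  65.]]
fork [[463.  20.   5.]
 [350.  26.   5.]]
```

View pics/cad.png

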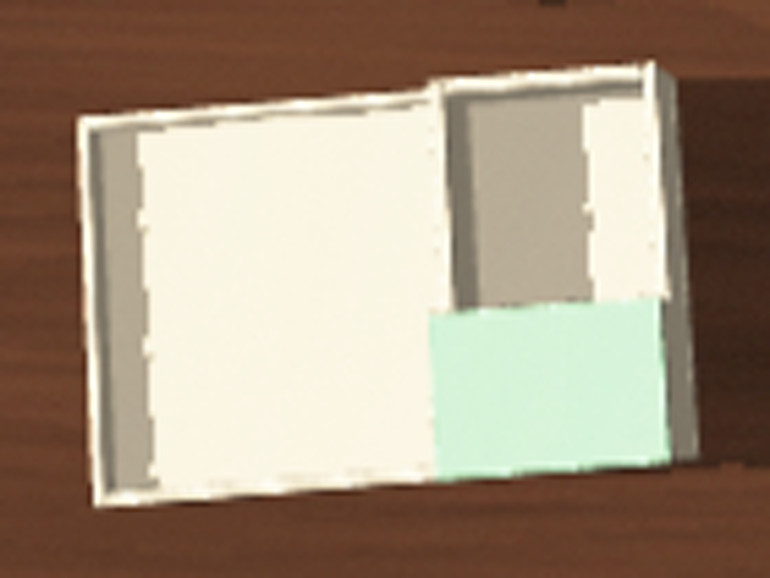

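```bash
sed -i "s/v=cv2.GaussianBlur(f,(3,3),0).max(2)/v=cv2.GaussianBlur(f,(3,3),0)[...,1]/" h.py
python3 - <<'E'
from h import *
d=pickle.load(open('top0.pkl','rb'));s=pickle.load(open('scene0.pkl','rb'))
T=dict(a=(303,257),b=(309,177),c=(375,261),d=(444,237),e=(373,173));S=dict(a=(231,190),b=(270,243),c=(165,218),d=(101,269),e=(208,281))
for k in T:
    print(k,*[(p.round(1),round(r,2)) for p,r in(cover(d,T[k],RAD[k]),cover(s,S[k],RAD[k]))])
print('case',hullfit(d,(241,192),CASE,-.4,12,thr=85))
print('case',hullfit(s,(320,212),CASE,-.4,12,thr=85))
uv=np.array([(80,117),(97,506),(430,313),(664,298),(668,462),(437,480),(655,62),(432,83)])/5.5+[75,170]-.4
P=np.array([(89,135.5,20),(-89,135.5,20),(-17,-33.5,70),(-17,-135.5,70),(-89,-135.5,70),(-89,-33.5,70),(89,-135.5,48),(89,-33.5,48)],float)
def rot(q):
    c,n=np.cos(q[2]),np.sin(q[2]);return P@np.array([[c,n,0],[-n,c,0],[0,0,1]])+[q[0],q[1],0]
r=least_squares(lambda q:(proj(d,rot(q))-uv).ravel(),[500,300,0],x_scale=[1,1,.01])
q=r.x;print('caddy',q,r.fun.reshape(-1,2).round(1).tolist())
print(unproj(d,uv[:2],20).round(),unproj(d,uv[2:6],70).round())
E
```

```text
a (array([ 441.1, -110.3]), 1.01) (array([ 435.4, -108.9]), 0.99)
b (array([ 636.9, -121.1]), 0.99) (array([ 631.2, -119.3]), 0.98)
c (array([ 436.5, -285.2]), 1.0) (array([ 431.6, -284.3]), 1.02)
d (array([ 498.8, -451. ]), 0.99) (array([ 493.9, -451. ]), 1.01)
e (array([ 649.7, -278.6]), 1.0) (array([ 645.3, -277.8]), 1.01)
case (array([ 5.99829967e+02,  4.85961842e+01, -2.88313135e-01]), 1.0284336427487584, np.float64(7.2478670991679805e-12))
case (array([ 5.95072533e+02,  4.99835718e+01, -2.93396637e-01]), 0.9910674161051641, np.float64(1.2136356567732377e-11))
caddy [5.14304963e+02 2.85787479e+02 1.06348680e-01] [[-0.1, -0.0], [-0.4, 0.0], [-0.3, 0.3], [-0.3, -0.3], [0.8, -0.0], [-0.0, 0.1], [0.5, 0.3], [-0.2, -0.4]]
[[588. 430.  20.]
 [412. 410.  20.]] [[502. 250.  70.]
 [511. 149.  70.]
 [440. 143.  70.]
 [430. 243.  70.]]
```

Call:
arm_command([
  {"linear": [0, 0, 0], "turn": 0.143},
  {"linear": [0, 0, 0], "turn": 0.143},
  {"linear": [0, 0, 0], "turn": 0.143},
  {"linear": [0, 0, 0], "turn": 0.143},
  {"linear": [0, 0, 0], "turn": 0.143},
  {"linear": [0, 0, 0], "turn": 0.143},
  {"linear": [0, 0, 0], "turn": 0.143},
  {"linear": [0, 0, 0], "turn": 0.143},
  {"linear": [0, 0, 0], "turn": 0.143},
], jaw=-0.2)

```text
t: 1.0
ee_pos: [175.5, 599.5, 241.2]
orientation: [2.229, 2.213, -0.001]
ft_force: [0.3, 0.2, -0.4]
width: 34.9
grasp_force: 0.0
```

Call:
arm_command([
  {"linear": [-0.04, 0.025, 0], "turn": 0},
  {"linear": [-0.04, 0.025, 0], "turn": 0},
  {"linear": [-0.04, 0.025, 0], "turn": 0},
  {"linear": [-0.04, 0.025, 0], "turn": 0},
  {"linear": [-0.04, 0.025, 0], "turn": 0},
  {"linear": [-0.04, 0.025, 0], "turn": 0},
  {"linear": [-0.04, 0.025, 0], "turn": 0},
  {"linear": [-0.04, 0.025, 0], "turn": 0},
  {"linear": [-0.04, 0.025, 0], "turn": 0},
  {"linear": [-0.04, 0.025, 0], "turn": 0},
])

```text
t: 2.0
ee_pos: [425.7, 197.7, 241.6]
orientation: [-2.222, -2.22, 0.0]
ft_force: [0.8, 0.6, 0.1]
width: 35.1
grasp_force: 0.0
```

Call:
arm_command([
  {"linear": [-0.04, 0, 0], "turn": 0},
  {"linear": [-0.04, 0, 0], "turn": 0},
  {"linear": [-0.04, 0, 0], "turn": 0},
  {"linear": [-0.04, 0, 0], "turn": 0},
  {"linear": [-0.04, 0, 0], "turn": 0},
  {"linear": [-0.04, 0, 0], "turn": 0},
  {"linear": [-0.04, -0.025, 0], "turn": 0},
  {"linear": [-0.03, -0.026, 0], "turn": 0},
  {"linear": [0, 0, 0], "turn": 0},
  {"linear": [0, 0, 0], "turn": 0},
])

```text
t: 3.0
ee_pos: [373.6, -110.8, 241.7]
orientation: [2.225, 2.217, 0.001]
ft_force: [0.7, -0.0, 0.7]
width: 34.9
grasp_force: 0.0
```

```bash
python3 - <<'E'
from h import *
from workcell import ctrl
o=ctrl.get_obs();print({k:o[k] for k in('t','ee_pos','orientation','width','ft_force','qpos')})
d=look('wrist');cv2.imwrite('pics/w1.png',d['frame']);pickle.dump(d,open('w1.pkl','wb'))
print(proj(d,[(438,-110,58),(372,-110,58),(376,-110,58)]))
E
```

```text
{'t': 3.0, 'ee_pos': array([ 373.6283787 , -110.84889014,  241.72452667]), 'orientation': array([2.22539459e+00, 2.21727787e+00, 6.06546174e-04]), 'width': 34.94431088552265, 'ft_force': array([ 0.69318831, -0.03135167,  0.70208733]), 'qpos': array([-3.19158076e-01,  6.57418884e-02,  2.11678064e+00,  3.41934234e-04,
        9.58767846e-01, -3.15700508e-01])}
[[354.69980362 191.7839664 ]
 [284.77436405 192.02131533]
 [289.01865414 192.00479992]]
```

View pics/w1.png

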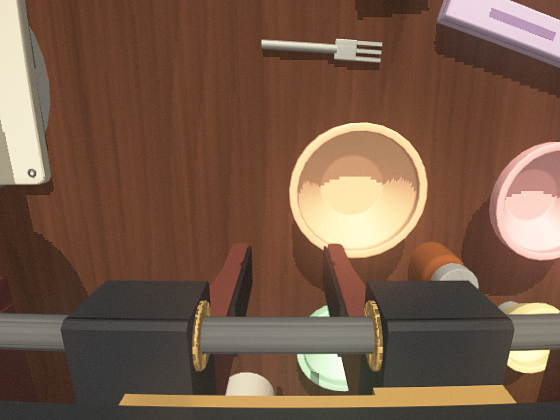

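```bash
python3 - <<'E'
from h import *
d=pickle.load(open('w1.pkl','rb'))
print(cover(d,(330,240),66,box=90,thr=110))
E
```

```text
(array([ 439.94527966, -120.79551527]), 0.828690711614262)
```

```bash
python3 - <<'E'
from h import *
d=pickle.load(open('w1.pkl','rb'))
for t in(100,110,120):print(cover(d,(358,215),66,box=95,thr=t))
E
```

```text
(array([ 441.6378732 , -111.44053219]), 0.992361874135726)
(array([ 441.64713535, -111.40759747]), 0.9883651678797155)
(array([ 441.61681275, -111.34785815]), 0.9828829651505467)
```

Call:
arm_command([
  {"linear": [0, 0.0045, 0.04], "turn": 0},
  {"linear": [0, 0, 0.045], "turn": 0},
  {"linear": [0, 0, 0.045], "turn": 0},
  {"linear": [0, 0, 0.03], "turn": 0},
  {"linear": [0, 0, 0.017], "turn": 0},
  {"linear": [0, 0, 0], "turn": 0},
  {"linear": [0, 0, 0], "turn": 0},
])

```text
t: 3.75
ee_pos: [379.0, -109.7, 64.7]
orientation: [-2.22, -2.222, 0.0]
ft_force: [-0.4, 0.6, 1.1]
width: 35.2
grasp_force: 0.0
```

Call:
arm_command([
  {"linear": [0, 0, 0], "turn": 0},
  {"linear": [0, 0, 0], "turn": 0},
  {"linear": [0, 0, 0], "turn": 0},
  {"linear": [0, 0, 0], "turn": 0},
  {"linear": [0, 0, 0], "turn": 0},
  {"linear": [0, 0, 0], "turn": 0},
  {"linear": [0, 0, -0.01], "turn": 0},
  {"linear": [0, 0, -0.03], "turn": 0},
  {"linear": [0, 0, 0], "turn": 0},
], jaw=-1)

```text
t: 4.65
ee_pos: [379.7, -110.8, 107.1]
orientation: [2.22, 2.218, 0.003]
ft_force: [-0.3, -0.2, -0.6]
width: 8.3
grasp_force: 30.0
```

```bash
python3 - <<'E'
from h import *
d=look('wrist');cv2.imwrite('pics/w2.png',d['frame']);pickle.dump(d,open('w2.pkl','wb'))
d=look('top');pickle.dump(d,open('top1.pkl','wb'));cv2.imwrite('pics/t2.png',d['frame'])
E
```

```text
(no output)
```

View pics/t2.png

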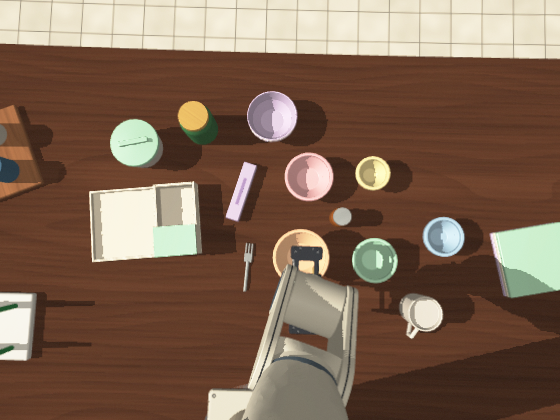

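Call:
arm_command([
  {"linear": [0, 0, -0.04], "turn": 0},
  {"linear": [0.04, 0.006, -0.025], "turn": 0},
  {"linear": [0.045, 0.007, -0.01], "turn": 0},
  {"linear": [0.048, 0.007, 0], "turn": 0},
  {"linear": [0.048, 0.007, 0], "turn": 0},
  {"linear": [0.048, 0.007, 0], "turn": 0},
  {"linear": [0.048, 0.007, 0], "turn": 0},
  {"linear": [0.048, 0.007, 0], "turn": 0},
  {"linear": [0.048, 0.007, 0], "turn": 0},
  {"linear": [0.045, 0.007, 0], "turn": 0},
])

```text
t: 5.75
ee_pos: [440.0, 309.5, 178.3]
orientation: [-2.221, -2.221, 0.003]
ft_force: [1.0, -0.5, -0.1]
width: 7.9
grasp_force: 30.9
```

Call:
arm_command([
  {"linear": [0.035, 0.005, 0], "turn": 0},
  {"linear": [0, 0, 0.01], "turn": 0},
  {"linear": [0, 0, 0.03], "turn": 0},
  {"linear": [0, 0, 0.03], "turn": 0},
  {"linear": [0, 0, 0.02], "turn": 0},
  {"linear": [0, 0, 0.01], "turn": 0},
  {"linear": [0, 0, 0], "turn": 0},
  {"linear": [0, 0, 0], "turn": 0},
])

```text
t: 6.55
ee_pos: [445.9, 342.2, 79.8]
orientation: [-2.223, -2.22, 0.0]
ft_force: [0.0, -1.0, -0.6]
width: 7.9
grasp_force: 30.9
```

```bash
python3 - <<'E'
from h import *
d=look('wrist');cv2.imwrite('pics/w3.png',d['frame']);pickle.dump(d,open('w3.pkl','wb'))
E
```

```text
(no output)
```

View pics/w3.png

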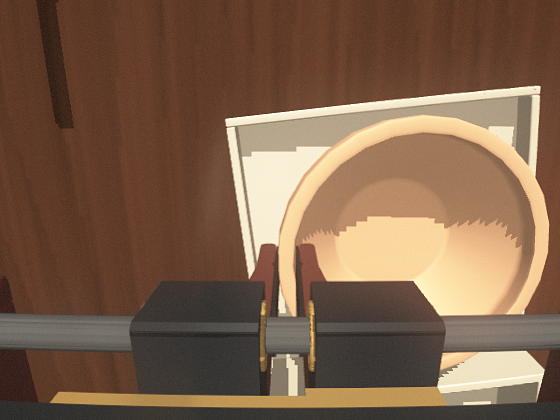

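```bash
python3 - <<'E'
from h import *
d=pickle.load(open('w3.pkl','rb'))
z=73
# rim outer edge points read off the picture
uv=np.array([(420,116),(547,240),(490,133),(340,140),(525,170),(536,300)])
P=unproj(d,uv,z);print(P.round(1))
r=least_squares(lambda q:np.hypot(P[:,0]-q[0],P[:,1]-q[1])-66,[508,342]);print(r.x,r.fun.round(1))
# tray wall top corners z=20
print(unproj(d,[(227,121),(540,88)],20))
E
```

```text
[[501.5 413.   73. ]
 [566.5 358.4  73. ]
 [532.1 406.3  73. ]
 [468.7 403.1  73. ]
 [550.1 390.8  73. ]
 [567.3 327.5  73. ]]
[502.56473174 346.42149098] [ 0.6 -1.   0.8  0.  -1.   1.4]
[[413.10585577 410.13004631  20.        ]
 [588.01369495 429.1096586   20.        ]]
```

Call:
arm_command([
  {"linear": [0, 0, 0.004], "turn": 0},
  {"linear": [0, 0, 0.004], "turn": 0},
  {"linear": [0, 0, 0.002], "turn": 0},
  {"linear": [0, 0, 0], "turn": 0},
  {"linear": [0, 0, 0], "turn": 0},
])

```text
t: 7.1
ee_pos: [445.5, 342.8, 70.8]
orientation: [-2.222, -2.22, -0.0]
ft_force: [-5.8, -1.5, 12.5]
width: 8.1
grasp_force: 33.6
```

Call:
arm_command([
  {"linear": [0, 0, 0], "turn": 0},
  {"linear": [0, 0, 0], "turn": 0},
  {"linear": [0, 0, 0], "turn": 0},
  {"linear": [0, 0, 0], "turn": 0},
  {"linear": [0, 0, 0], "turn": 0},
  {"linear": [0, 0, -0.03], "turn": 0},
  {"linear": [0, 0, -0.04], "turn": 0},
  {"linear": [0, 0, -0.04], "turn": 0},
  {"linear": [-0.04, 0, -0.03], "turn": 0},
  {"linear": [-0.048, 0, 0], "turn": 0},
], jaw=-0.2)

```text
t: 8.1
ee_pos: [448.2, 256.0, 213.8]
orientation: [2.218, 2.222, 0.013]
ft_force: [2.2, -0.3, 0.5]
width: 35.1
grasp_force: 0.0
```

Call:
arm_command([
  {"linear": [-0.048, 0.013, 0], "turn": 0},
  {"linear": [-0.048, 0.013, 0], "turn": 0},
  {"linear": [-0.048, 0.013, 0], "turn": 0},
  {"linear": [-0.048, 0.013, 0], "turn": 0},
  {"linear": [-0.048, 0.013, 0], "turn": 0},
  {"linear": [-0.048, 0.013, 0], "turn": 0},
  {"linear": [-0.048, 0.013, 0], "turn": 0},
  {"linear": [-0.034, 0.013, 0], "turn": 0},
  {"linear": [0, 0, 0], "turn": 0},
])

```text
t: 9.0
ee_pos: [550.8, -119.5, 209.8]
orientation: [2.226, 2.214, 0.001]
ft_force: [-0.1, 0.3, -0.2]
width: 35.3
grasp_force: 0.0
```

```bash
cat > m.py <<'E'
from h import *
import sys
d=look('top');pickle.dump(d,open('top1.pkl','wb'))
cv2.imwrite('pics/top_now.png',d['frame'])
T=dict(a=(303,257),b=(309,177),c=(375,261),d=(444,237),e=(373,173))
for k in sys.argv[1:]: 
    try: print(k,cover(d,T[k],RAD[k]))
    except Exception as e: print(k,e)
# covers in tray: hue mask
B=dict(a=0,b=20,c=40,d=60,e=80)
E
python3 m.py b c d e
python3 - <<'E'
from h import *
d=pickle.load(open('top1.pkl','rb'))
f=d['frame'].astype(int);c=proj(d,[(508,342,64)])[0];print(c)
hsv=cv2.cvtColor(d['frame'],cv2.COLOR_BGR2HSV);x,y=c.astype(int)
m=np.zeros(hsv.shape[:2],np.uint8);m[y-35:y+35,x-35:x+35]=((hsv[...,1]>55)&(f[...,1]>95))[y-35:y+35,x-35:x+35]
ys,xs=np.nonzero(m);h=cv2.convexHull(np.c_[xs,ys].astype(np.float32));c0,a=cen(h)
p=unproj(d,[c0],61)[0];print(p,np.sqrt(a/np.pi),xs.min(),xs.max(),ys.min(),ys.max())
print(hullfit(d,(241,192),CASE,-.4,12,thr=85))
E
```

```text
b (array([ 605.8246464 , -138.85862218]), 2.5484247945987715)
c (array([ 438.19086639, -246.91660047]), 3.0270000638309718)
d (array([ 498.00164438, -451.51849478]), 0.9595984000559471)
e (array([ 616.60241958, -239.73201976]), 3.5495631426747933)
[115.35102683 222.91577321]
[517.43820179 349.38137726  61.        ] 32.082004566038066 85 142 187 256
(array([ 5.99814574e+02,  4.85894739e+01, -2.88181538e-01]), 1.0290275404937925, np.float64(1.3572813017774092e-12))
```

```bash
python3 - <<'E'
from h import *
d=pickle.load(open('top1.pkl','rb'))
cv2.imwrite('pics/cr.png',cv2.resize(d['frame'][170:275,75:215],None,fx=5.5,fy=5.5,interpolation=cv2.INTER_CUBIC))
E
```

```text
(no output)
```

View pics/cr.png

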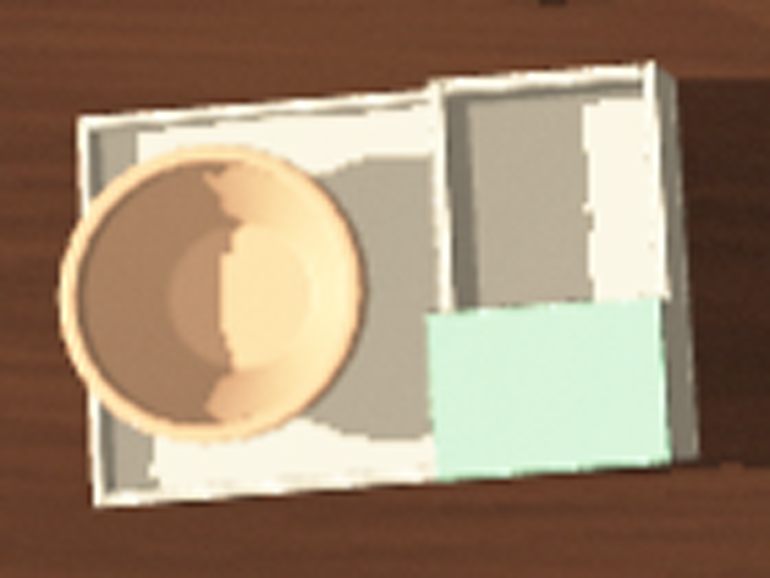

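```bash
python3 - <<'E'
from h import *
d=pickle.load(open('top1.pkl','rb'))
print(unproj(d,[(112.96,222.96)],6+56))
w=look('wrist');pickle.dump(w,open('w4.pkl','wb'))
s=proj(w,[(636.9,-121.1,58)])[0];print(s)
for t in (100,115):print(cover(w,s,60,box=110,thr=t))
E
```

```text
[[507.7930131  348.50223887  62.        ]]
[387.89397424 204.61954938]
(array([ 636.85435354, -121.91690509]), 0.9907596215931527)
(array([ 636.86892044, -121.98716443]), 0.9809558156083934)
```

```bash
python3 - <<'E'
from h import *
d=pickle.load(open('w2.pkl','rb'))
for b in(38,42,46):
  p,r=cover(d,proj(d,[(442,-110,100)])[0],66,base=b,box=140);print(b,p,r)
h=blob(d,proj(d,[(442,-110,100)])[0],box=140).reshape(-1,2);print(h.min(0),h.max(0))
E
```

```text
38 [ 445.44413958 -103.8545269 ] 0.9080738803220583
42 [ 443.79807482 -102.53287845] 0.8638256967930431
46 [ 442.1518709 -101.2186999] 0.8207168390872048
[279. 131.] [558. 346.]
```

Call:
arm_command([
  {"linear": [-0.002, 0.03, 0.02], "turn": 0},
  {"linear": [0, 0, 0.045], "turn": 0},
  {"linear": [0, 0, 0.045], "turn": 0},
  {"linear": [0, 0, 0.025], "turn": 0},
  {"linear": [0, 0, 0.01], "turn": 0},
  {"linear": [0, 0, 0], "turn": 0},
  {"linear": [0, 0, 0], "turn": 0},
])

```text
t: 9.8
ee_pos: [580.1, -117.0, 65.9]
orientation: [2.221, 2.22, 0.001]
ft_force: [0.6, -0.3, 0.2]
width: 35.0
grasp_force: 0.0
```

Call:
arm_command([
  {"linear": [0, 0, 0], "turn": 0},
  {"linear": [0, 0, 0], "turn": 0},
  {"linear": [0, 0, 0], "turn": 0},
  {"linear": [0, 0, 0], "turn": 0},
  {"linear": [0, 0, 0], "turn": 0},
  {"linear": [0, 0, 0], "turn": 0},
  {"linear": [0, 0, -0.02], "turn": 0},
  {"linear": [0, 0, -0.04], "turn": 0},
  {"linear": [0, 0, -0.04], "turn": 0},
  {"linear": [0, 0, 0], "turn": 0},
], jaw=-1)

```text
t: 10.8
ee_pos: [582.4, -118.2, 169.6]
orientation: [2.218, 2.215, 0.007]
ft_force: [0.7, -0.3, -1.5]
width: 9.5
grasp_force: 31.3
```

```bash
cat >> h.py <<'E'
def held(d,R,tcp,dz=6.7,thr=105):
    """centre and height of a held cover's rim top, from the free part of its outline in the wrist view"""
    z0=tcp[2]-dz;s=proj(d,[(tcp[0]+R,tcp[1],z0)])[0]
    f=cv2.GaussianBlur(d['frame'],(3,3),0)[...,1];m=(f>thr).astype(np.uint8)
    n,l,st,_=cv2.connectedComponentsWithStats(m)
    j=np.bincount(l[int(s[1])-15:int(s[1])+15,int(s[0])-15:int(s[0])+60].ravel(),minlength=n);j[0]=0;L=j.argmax()
    h=cv2.convexHull(np.argwhere(l==L)[:,::-1].astype(np.int32)).astype(np.float32)
    # resample hull, keep rows above 240 or columns right
    mk=np.zeros(m.shape,np.uint8);cv2.drawContours(mk,[h.astype(int)],-1,1,-1)
    c=max(cv2.findContours(mk,0,cv2.CHAIN_APPROX_NONE)[0],key=len).reshape(-1,2)
    c=c[(c[:,1]<245)&(c[:,0]<553)&(c[:,1]>4)][::4]
    def fun(q):
        P=unproj(d,c,q[2]);return np.hypot(P[:,0]-q[0],P[:,1]-q[1])-R
    r=least_squares(fun,[tcp[0]+R-4,tcp[1],z0],loss='soft_l1')
    return r.x.round(1),np.abs(fun(r.x)).mean().round(2),len(c)
E
python3 - <<'E'
from h import *
from workcell import ctrl
w2=pickle.load(open('w2.pkl','rb'));print('a',held(w2,66,(379.7,-110.8,107.1)))
w=look('wrist');pickle.dump(w,open('w5.pkl','wb'));cv2.imwrite('pics/w5.png',w['frame'])
p=ctrl.get_obs()['ee_pos'];print(p,held(w,60,p))
E
```

```text
a (array([ 440.5, -105.3,   95.6]), np.float64(0.3), 95)
[ 580.86656809 -117.89591376  167.02835215] (array([ 637. , -117.5,  161.3]), np.float64(0.46), 80)
```

View pics/w5.png

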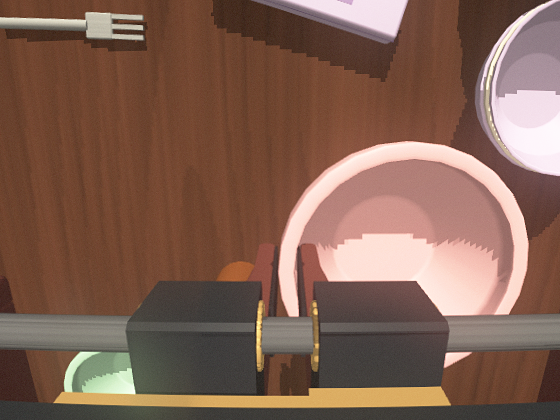

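Call:
arm_command([
  {"linear": [0.03, -0.008, 0], "turn": 0},
  {"linear": [0.048, -0.0135, 0], "turn": 0},
  {"linear": [0.048, -0.0135, 0], "turn": 0},
  {"linear": [0.048, -0.0135, 0], "turn": 0},
  {"linear": [0.048, -0.0135, 0], "turn": 0},
  {"linear": [0.048, -0.0135, 0], "turn": 0},
  {"linear": [0.048, -0.0135, 0], "turn": 0},
  {"linear": [0.048, -0.0135, 0], "turn": 0},
  {"linear": [0.048, -0.0135, 0], "turn": 0},
  {"linear": [0.03, -0.0085, 0], "turn": 0},
])

```text
t: 11.85
ee_pos: [453.1, 328.9, 162.8]
orientation: [-2.22, -2.222, 0.004]
ft_force: [0.0, -0.6, -1.2]
width: 9.2
grasp_force: 31.3
```

Call:
arm_command([
  {"linear": [0.022, -0.006, 0], "turn": 0},
  {"linear": [0, 0, 0.02], "turn": 0},
  {"linear": [0, 0, 0.03], "turn": 0},
  {"linear": [0, 0, 0.01], "turn": 0},
  {"linear": [0, 0, 0.0], "turn": 0},
  {"linear": [0, 0, 0], "turn": 0},
])

```text
t: 12.45
ee_pos: [449.3, 348.3, 104.5]
orientation: [-2.223, -2.22, 0.001]
ft_force: [-0.6, 0.2, 0.1]
width: 9.4
grasp_force: 31.3
```

```bash
cat > tcp.py <<'E'
from h import *
from workcell import ctrl
import sys
L=[]
for i in range(int(sys.argv[1])):
    w=ctrl.get_image('wrist');L.append(ctrl.get_obs()['ee_pos'])
print(np.mean(L,0).round(1),np.std(L,0).round(1))
pickle.dump(w,open('wl.pkl','wb'))
E
python3 tcp.py 4
```

```text
[450.  348.7 105.6] [0.1 0.1 0.2]
```

Call:
arm_command([
  {"linear": [-0.001, 0.001, 0.005], "turn": 0},
  {"linear": [0, 0, 0.004], "turn": 0},
  {"linear": [0, 0, 0.003], "turn": 0},
  {"linear": [0, 0, 0.002], "turn": 0},
  {"linear": [0, 0, 0], "turn": 0},
  {"linear": [0, 0, 0], "turn": 0},
])

```text
t: 13.25
ee_pos: [450.4, 347.8, 91.2]
orientation: [2.222, 2.22, 0.001]
ft_force: [-1.8, -1.0, 6.9]
width: 9.5
grasp_force: 32.0
```

Call:
arm_command([
  {"linear": [0, 0, 0], "turn": 0},
  {"linear": [0, 0, 0], "turn": 0},
  {"linear": [0, 0, 0], "turn": 0},
  {"linear": [0, 0, 0], "turn": 0},
  {"linear": [0, 0, 0], "turn": 0},
  {"linear": [0, 0, -0.03], "turn": 0},
  {"linear": [0, 0, -0.04], "turn": 0},
  {"linear": [0, 0, -0.04], "turn": 0},
  {"linear": [-0.04, -0.005, 0], "turn": 0},
  {"linear": [-0.048, -0.005, 0], "turn": 0},
], jaw=-0.2)

```text
t: 14.25
ee_pos: [441.1, 260.2, 202.2]
orientation: [2.219, 2.222, 0.006]
ft_force: [0.2, -1.3, -0.9]
width: 35.3
grasp_force: 0.0
```

Call:
arm_command([
  {"linear": [-0.048, -0.007, 0], "turn": 0},
  {"linear": [-0.048, -0.007, 0], "turn": 0},
  {"linear": [-0.048, -0.007, 0], "turn": 0},
  {"linear": [-0.048, -0.007, 0], "turn": 0},
  {"linear": [-0.048, -0.007, 0], "turn": 0},
  {"linear": [-0.048, -0.007, 0], "turn": 0},
  {"linear": [-0.048, -0.007, 0], "turn": 0},
  {"linear": [-0.048, -0.004, 0], "turn": 0},
  {"linear": [-0.048, 0, 0], "turn": 0},
  {"linear": [-0.048, 0, 0], "turn": 0},
])

```text
t: 15.25
ee_pos: [386.3, -222.5, 200.9]
orientation: [2.223, 2.219, 0.0]
ft_force: [1.3, 1.5, -0.7]
width: 34.8
grasp_force: 0.0
```

Call:
arm_command([
  {"linear": [-0.048, 0, 0], "turn": 0},
  {"linear": [-0.015, 0, 0], "turn": 0},
  {"linear": [0, 0, 0], "turn": 0},
  {"linear": [0, 0, 0], "turn": 0},
])

```text
t: 15.65
ee_pos: [386.2, -282.4, 200.3]
orientation: [-2.222, -2.219, -0.0]
ft_force: [-0.7, 0.3, 0.3]
width: 35.3
grasp_force: 0.0
```

```bash
python3 tcp.py 2; python3 - <<'E'
from h import *
w=pickle.load(open('wl.pkl','rb'))
s=proj(w,[(436.5,-285.2,58)])[0];print(s)
for t in (100,115):print(cover(w,s,54,box=110,thr=t))
d=look('top');pickle.dump(d,open('top1.pkl','wb'))
print(cover(d,(444,237),48))
cv2.imwrite('pics/cr2.png',cv2.resize(d['frame'][170:275,75:215],None,fx=5.5,fy=5.5,interpolation=cv2.INTER_CUBIC))
E
```

```text
[ 386.4 -281.8  200.4] [0.1 0.1 0.1]
[346.89001331 207.41934359]
(array([ 427.7142773 , -293.89983088]), 2.953870195524772)
(array([ 440.71534123, -294.80626204]), 1.505681774811268)
(array([ 498.83820048, -451.00401138]), 0.9911360777215332)
```

View pics/cr2.png

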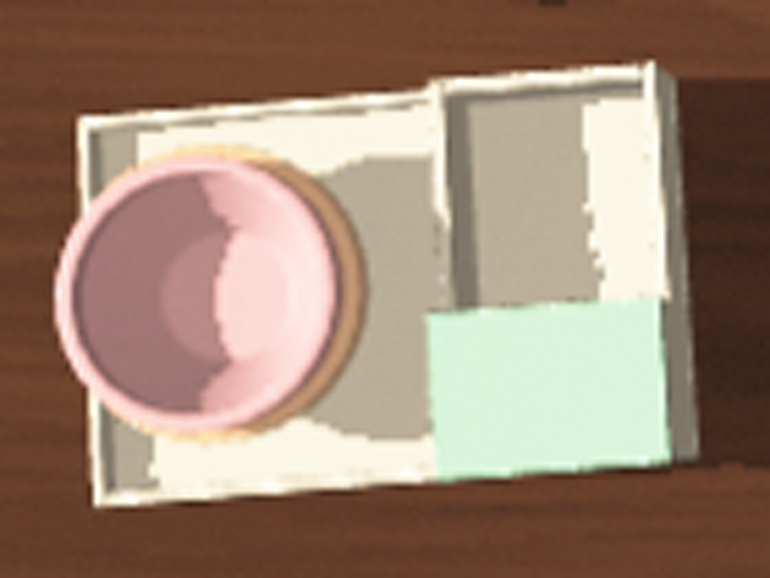

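```bash
python3 - <<'E'
from h import *
w=pickle.load(open('wl.pkl','rb'));d=pickle.load(open('top1.pkl','rb'))
print(unproj(d,[(110.24,222.96)],82),'a',unproj(d,[(112.96,222.96)],62))
for t in (120,130,145):print(cover(w,(347,207),54,box=85,thr=t))
E
```

```text
[[507.02108136 346.98787156  82.        ]] a [[507.7930131  348.50223887  62.        ]]
(array([ 440.40008548, -294.32190316]), 1.2880667333941693)
(array([ 438.6976429 , -289.55781651]), 1.0964597725407745)
(array([ 437.21796743, -285.6160719 ]), 0.994328313218523)
```

Call:
arm_command([
  {"linear": [-0.0037, 0.0008, 0.015], "turn": 0},
  {"linear": [0, 0, 0.04], "turn": 0},
  {"linear": [0, 0, 0.045], "turn": 0},
  {"linear": [0, 0, 0.025], "turn": 0},
  {"linear": [0, 0, 0.011], "turn": 0},
  {"linear": [0, 0, 0], "turn": 0},
  {"linear": [0, 0, 0], "turn": 0},
])

```text
t: 16.5
ee_pos: [388.2, -287.0, 65.5]
orientation: [2.221, 2.221, 0.0]
ft_force: [-0.3, -1.2, -0.2]
width: 35.3
grasp_force: 0.0
```

Call:
arm_command([
  {"linear": [0, 0, 0], "turn": 0},
  {"linear": [0, 0, 0], "turn": 0},
  {"linear": [0, 0, 0], "turn": 0},
  {"linear": [0, 0, 0], "turn": 0},
  {"linear": [0, 0, 0], "turn": 0},
  {"linear": [0, 0, -0.02], "turn": 0},
  {"linear": [0, 0, -0.04], "turn": 0},
  {"linear": [0, 0, -0.04], "turn": 0},
  {"linear": [0, 0, 0], "turn": 0},
  {"linear": [0, 0, 0], "turn": 0},
], jaw=-1)

```text
t: 17.5
ee_pos: [387.7, -287.4, 165.4]
orientation: [2.221, 2.219, 0.0]
ft_force: [-0.6, -0.3, -1.2]
width: 7.8
grasp_force: 30.7
```

```bash
cat > hm.py <<'E'
from h import *
from workcell import ctrl
import sys
w=ctrl.get_image('wrist');p=ctrl.get_obs()['ee_pos'];print('tcp',p.round(1));pickle.dump(w,open('wl.pkl','wb'))
for t in(105,130,150):
    q=held(w,RAD[sys.argv[1]],p,thr=t);print(t,q,'offset',(q[0]-p).round(1))
E
python3 hm.py c
```

```text
tcp [ 387.1 -286.8  164.3]
105 (array([ 435.2, -288.6,  158.4]), np.float64(0.64), 68) offset [48.1 -1.8 -5.9]
130 (array([ 436.3, -289.2,  153.7]), np.float64(0.34), 67) offset [ 49.2  -2.4 -10.6]
150 (array([ 436.4, -289.4,  153.6]), np.float64(0.35), 67) offset [ 49.3  -2.6 -10.7]
```

Call:
arm_command([
  {"linear": [0.025, 0.002, -0.015], "turn": 0},
  {"linear": [0.048, 0.005, 0], "turn": 0},
  {"linear": [0.048, 0.005, 0], "turn": 0},
  {"linear": [0.048, 0.005, 0], "turn": 0},
  {"linear": [0.048, 0.005, 0], "turn": 0},
  {"linear": [0.048, 0.005, 0], "turn": 0},
  {"linear": [0.048, 0.006, 0], "turn": 0},
  {"linear": [0.048, 0.006, 0], "turn": 0},
  {"linear": [0.048, 0.006, 0], "turn": 0},
  {"linear": [0.048, 0.006, 0], "turn": 0},
])

```text
t: 18.55
ee_pos: [437.7, 171.6, 177.9]
orientation: [-2.221, -2.22, 0.005]
ft_force: [0.6, -0.7, -0.3]
width: 7.4
grasp_force: 30.7
```

Call:
arm_command([
  {"linear": [0.048, 0.006, 0], "turn": 0},
  {"linear": [0.048, 0.006, 0], "turn": 0},
  {"linear": [0.048, 0.0055, 0], "turn": 0},
  {"linear": [0.03, 0.002, 0], "turn": 0},
  {"linear": [0.006, 0, 0.02], "turn": 0},
  {"linear": [0, 0, 0.02], "turn": 0},
  {"linear": [0, 0, 0.015], "turn": 0},
  {"linear": [0, 0, 0], "turn": 0},
  {"linear": [0, 0, 0], "turn": 0},
])

```text
t: 19.45
ee_pos: [458.3, 349.3, 123.9]
orientation: [-2.223, -2.22, 0.003]
ft_force: [0.6, 0.6, -1.0]
width: 7.7
grasp_force: 30.7
```

```bash
python3 tcp.py 2
```

```text
[459.  349.7 124.9] [0.1 0.1 0.3]
```

Call:
arm_command([
  {"linear": [0, -0.001, 0.005], "turn": 0},
  {"linear": [0, 0, 0.004], "turn": 0},
  {"linear": [0, 0, 0.003], "turn": 0},
  {"linear": [0, 0, 0.002], "turn": 0},
  {"linear": [0, 0, 0], "turn": 0},
  {"linear": [0, 0, 0], "turn": 0},
])

```text
t: 20.15
ee_pos: [457.8, 350.3, 111.7]
orientation: [-2.222, -2.22, -0.002]
ft_force: [-3.5, 0.4, 9.1]
width: 7.9
grasp_force: 32.1
```

Call:
arm_command([
  {"linear": [0, 0, 0], "turn": 0},
  {"linear": [0, 0, 0], "turn": 0},
  {"linear": [0, 0, 0], "turn": 0},
  {"linear": [0, 0, 0], "turn": 0},
  {"linear": [0, 0, 0], "turn": 0},
  {"linear": [0, 0, -0.03], "turn": 0},
  {"linear": [0, 0, -0.04], "turn": 0},
  {"linear": [-0.02, 0, -0.03], "turn": 0},
  {"linear": [-0.045, 0, 0], "turn": 0},
  {"linear": [-0.048, 0, 0], "turn": 0},
], jaw=-0.2)

```text
t: 21.15
ee_pos: [458.0, 236.6, 211.9]
orientation: [2.219, 2.222, 0.004]
ft_force: [0.4, -1.2, -0.4]
width: 35.2
grasp_force: 0.0
```

Call:
arm_command([
  {"linear": [-0.048, 0, 0], "turn": 0},
  {"linear": [-0.048, 0, 0], "turn": 0},
  {"linear": [-0.048, 0, 0], "turn": 0},
  {"linear": [-0.048, 0, 0], "turn": 0},
  {"linear": [-0.048, 0, 0], "turn": 0},
  {"linear": [-0.048, 0, 0], "turn": 0},
  {"linear": [-0.048, 0, 0], "turn": 0},
  {"linear": [-0.048, 0, 0], "turn": 0},
  {"linear": [-0.048, 0, 0], "turn": 0},
  {"linear": [-0.048, 0, 0], "turn": 0},
])

```text
t: 22.15
ee_pos: [456.6, -245.3, 210.8]
orientation: [2.223, 2.22, 0.0]
ft_force: [0.6, -0.5, 0.1]
width: 35.1
grasp_force: 0.0
```

Call:
arm_command([
  {"linear": [-0.048, 0, 0], "turn": 0},
  {"linear": [-0.048, 0, 0], "turn": 0},
  {"linear": [-0.048, 0, 0], "turn": 0},
  {"linear": [-0.048, 0, 0], "turn": 0},
  {"linear": [-0.015, 0, 0], "turn": 0},
  {"linear": [0, 0, 0], "turn": 0},
  {"linear": [0, 0, 0], "turn": 0},
])

```text
t: 22.85
ee_pos: [456.5, -448.9, 210.1]
orientation: [-2.221, -2.219, -0.001]
ft_force: [0.3, 1.0, 0.7]
width: 35.2
grasp_force: 0.0
```

```bash
python3 tcp.py 2; python3 - <<'E'
from h import *
w=pickle.load(open('wl.pkl','rb'));d=look('top');pickle.dump(d,open('top1.pkl','wb'))
s=proj(w,[(498.8,-451,58)])[0];print(s)
for t in (105,120,135,150):print(cover(w,s,48,box=80,thr=t))
print(cover(d,(373,173),42),hullfit(d,(241,192),CASE,-.4,12,thr=85)[:2])
# stack centre of c: hue mask, mint
f=cv2.cvtColor(d['frame'],cv2.COLOR_BGR2HSV)
c=proj(d,[(507.3,347.5,100)])[0].astype(int);m=np.zeros(f.shape[:2],np.uint8);S=np.s_[c[1]-32:c[1]+32,c[0]-32:c[0]+32]
m[S]=(abs(f[S][...,0].astype(int)-70)<20)&(f[S][...,1]>40)
h=cv2.convexHull(np.argwhere(m)[:,::-1].astype(np.float32));c0,a=cen(h);print('c',unproj(d,[c0],102),np.sqrt(a/np.pi),c)
E
```

```text
[ 456.7 -448.3  210.4] [0.1 0.1 0.1]
[335.68056302 203.8586538 ]
(array([ 499.2356113 , -451.63385667]), 0.9843263509592048)
(array([ 499.2521424 , -451.59277508]), 0.9756979041534061)
(array([ 499.23665407, -451.66475841]), 0.9680271938816251)
(array([ 499.17057991, -451.64573984]), 0.9598670041996438)
(array([ 649.50223608, -278.49051119]), 1.007850618572286) (array([ 5.99829967e+02,  4.85961842e+01, -2.88313135e-01]), 1.0284336427487584)
c [[506.40913854 345.20896102 102.        ]] 22.208583220047686 [106 222]
```

Call:
arm_command([
  {"linear": [-0.0032, -0.0015, 0.02], "turn": 0},
  {"linear": [0, 0, 0.045], "turn": 0},
  {"linear": [0, 0, 0.045], "turn": 0},
  {"linear": [0, 0, 0.025], "turn": 0},
  {"linear": [0, 0, 0.01], "turn": 0},
  {"linear": [0, 0, 0], "turn": 0},
  {"linear": [0, 0, 0], "turn": 0},
])

```text
t: 23.7
ee_pos: [456.3, -453.6, 67.2]
orientation: [2.22, 2.22, -0.0]
ft_force: [-0.2, 0.3, 0.1]
width: 35.2
grasp_force: 0.0
```

Call:
arm_command([
  {"linear": [0, 0, 0], "turn": 0},
  {"linear": [0, 0, 0], "turn": 0},
  {"linear": [0, 0, 0], "turn": 0},
  {"linear": [0, 0, 0], "turn": 0},
  {"linear": [0, 0, 0], "turn": 0},
  {"linear": [0, 0, -0.025], "turn": 0},
  {"linear": [0, 0, -0.045], "turn": 0},
  {"linear": [0, 0, -0.045], "turn": 0},
  {"linear": [0, 0, 0], "turn": 0},
  {"linear": [0, 0, 0], "turn": 0},
], jaw=-1)

```text
t: 24.7
ee_pos: [455.6, -453.7, 181.7]
orientation: [2.221, 2.219, -0.0]
ft_force: [-0.4, -0.4, -1.4]
width: 7.6
grasp_force: 30.0
```

```bash
python3 hm.py d; python3 - <<'E'
from h import *
d=look('top');pickle.dump(d,open('top1.pkl','wb'))
cv2.imwrite('pics/cr3.png',cv2.resize(d['frame'][170:275,75:215],None,fx=5.5,fy=5.5,interpolation=cv2.INTER_CUBIC))
E
```

```text
tcp [ 454.9 -453.   180.1]
105 (array([ 497.2, -453.3,  175.9]), np.float64(0.84), 60) offset [42.3 -0.3 -4.2]
130 (array([ 498.5, -454.4,  168.8]), np.float64(0.37), 59) offset [ 43.6  -1.4 -11.3]
150 (array([ 498.8, -454.7,  168. ]), np.float64(0.38), 59) offset [ 43.9  -1.7 -12.1]
```

View pics/cr3.png

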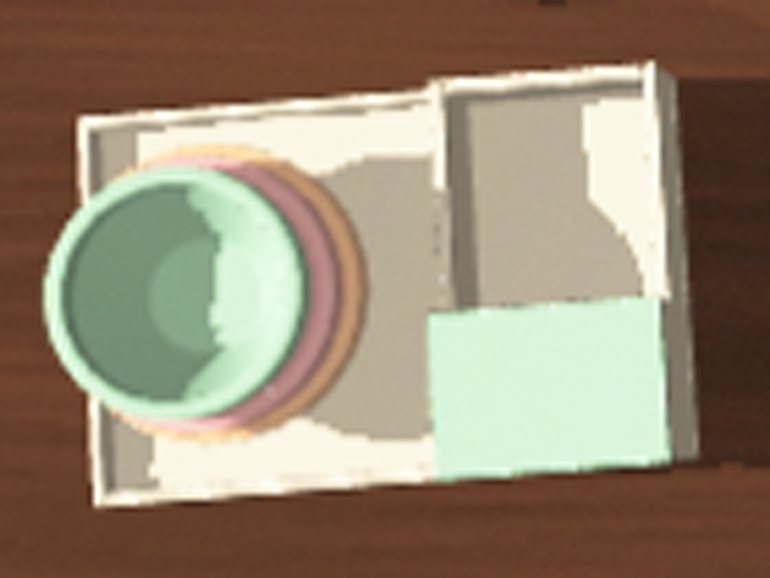

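Call:
arm_command([
  {"linear": [0.024, 0, -0.02], "turn": 0},
  {"linear": [0.048, 0.0005, 0], "turn": 0},
  {"linear": [0.048, 0.0005, 0], "turn": 0},
  {"linear": [0.048, 0.0005, 0], "turn": 0},
  {"linear": [0.048, 0.0005, 0], "turn": 0},
  {"linear": [0.048, 0.0005, 0], "turn": 0},
  {"linear": [0.048, 0.0005, 0], "turn": 0},
  {"linear": [0.048, 0.0005, 0], "turn": 0},
  {"linear": [0.048, 0.0005, 0], "turn": 0},
  {"linear": [0.048, 0.0005, 0], "turn": 0},
])

```text
t: 25.8
ee_pos: [458.8, 4.5, 199.1]
orientation: [-2.221, -2.218, 0.004]
ft_force: [1.1, 0.2, -0.0]
width: 7.7
grasp_force: 30.0
```

Call:
arm_command([
  {"linear": [0.048, 0.0005, 0], "turn": 0},
  {"linear": [0.048, 0.0005, 0], "turn": 0},
  {"linear": [0.048, 0.0005, 0], "turn": 0},
  {"linear": [0.048, 0.0005, 0], "turn": 0},
  {"linear": [0.048, 0.0005, 0], "turn": 0},
  {"linear": [0.048, 0.0005, 0], "turn": 0},
  {"linear": [0.035, 0.0005, 0], "turn": 0},
  {"linear": [0.022, 0, 0], "turn": 0},
  {"linear": [0, 0, 0], "turn": 0},
  {"linear": [0, 0, 0], "turn": 0},
])

```text
t: 26.8
ee_pos: [463.0, 346.9, 198.8]
orientation: [-2.221, -2.221, 0.006]
ft_force: [-0.1, 0.4, -0.4]
width: 7.8
grasp_force: 30.0
```

```bash
python3 tcp.py 2;  python3 - <<'E'
from h import *
d=pickle.load(open('top1.pkl','rb'));print(unproj(d,[(106.24,222.8)],102))
E
```

```text
[463.4 346.3 199.4] [0.2 0.1 0.2]
[[506.54474975 348.18431961 102.        ]]
```

Call:
arm_command([
  {"linear": [0.003, -0.0005, 0.02], "turn": 0},
  {"linear": [0, 0, 0.025], "turn": 0},
  {"linear": [0, 0, 0.012], "turn": 0},
  {"linear": [0, 0, 0.005], "turn": 0},
  {"linear": [0, 0, 0.004], "turn": 0},
  {"linear": [0, 0, 0.002], "turn": 0},
  {"linear": [0, 0, 0], "turn": 0},
  {"linear": [0, 0, 0], "turn": 0},
])

```text
t: 27.7
ee_pos: [464.0, 350.8, 133.5]
orientation: [2.222, 2.22, 0.002]
ft_force: [-1.1, 0.2, 1.5]
width: 7.7
grasp_force: 30.0
```

Call:
arm_command([
  {"linear": [0, 0, 0], "turn": 0},
  {"linear": [0, 0, 0], "turn": 0},
  {"linear": [0, 0, 0], "turn": 0},
  {"linear": [0, 0, 0], "turn": 0},
  {"linear": [0, 0, 0], "turn": 0},
  {"linear": [0, 0, -0.03], "turn": 0},
  {"linear": [0, 0, -0.04], "turn": 0},
  {"linear": [-0.02, 0, -0.03], "turn": 0},
  {"linear": [-0.045, 0.01, 0], "turn": 0},
  {"linear": [-0.046, 0.011, 0], "turn": 0},
], jaw=-0.2)

```text
t: 28.7
ee_pos: [485.0, 239.3, 234.0]
orientation: [2.219, 2.222, 0.004]
ft_force: [0.6, -0.7, 0.7]
width: 35.1
grasp_force: 0.0
```

Call:
arm_command([
  {"linear": [-0.046, 0.011, 0], "turn": 0},
  {"linear": [-0.046, 0.011, 0], "turn": 0},
  {"linear": [-0.046, 0.011, 0], "turn": 0},
  {"linear": [-0.046, 0.011, 0], "turn": 0},
  {"linear": [-0.046, 0.011, 0], "turn": 0},
  {"linear": [-0.046, 0.011, 0], "turn": 0},
  {"linear": [-0.046, 0.011, 0], "turn": 0},
  {"linear": [-0.046, 0.011, 0], "turn": 0},
  {"linear": [-0.046, 0.011, 0], "turn": 0},
  {"linear": [-0.046, 0.011, 0], "turn": 0},
])

```text
t: 29.7
ee_pos: [594.2, -222.5, 232.7]
orientation: [2.223, 2.22, 0.0]
ft_force: [0.9, 0.1, -0.1]
width: 35.3
grasp_force: 0.0
```

Call:
arm_command([
  {"linear": [-0.043, 0.015, 0.01], "turn": 0},
  {"linear": [-0.01, 0.002, 0.01], "turn": 0},
  {"linear": [0, 0, 0], "turn": 0},
  {"linear": [0, 0, 0], "turn": 0},
])

```text
t: 30.1
ee_pos: [610.2, -272.3, 212.0]
orientation: [-2.221, -2.219, 0.001]
ft_force: [-0.4, 0.1, 0.3]
width: 35.3
grasp_force: 0.0
```

```bash
python3 tcp.py 2; python3 - <<'E'
from h import *
w=pickle.load(open('wl.pkl','rb'))
s=proj(w,[(649.5,-278.5,58)])[0];print(s)
for t in (105,125,150):print(cover(w,s,42,box=75,thr=t))
E
```

```text
[ 610.7 -271.9  212.8] [0.1 0.  0.2]
[331.46278384 207.48144423]
(array([ 650.97560349, -280.11266469]), 2.8865085064937936)
(array([ 652.25383563, -287.51132581]), 1.4749144848780344)
(array([ 649.94947012, -278.95683321]), 0.9998522738246977)
```

Call:
arm_command([
  {"linear": [-0.007, 0.0012, 0.02], "turn": 0},
  {"linear": [0, 0, 0.045], "turn": 0},
  {"linear": [0, 0, 0.045], "turn": 0},
  {"linear": [0, 0, 0.027], "turn": 0},
  {"linear": [0, 0, 0.011], "turn": 0},
  {"linear": [0, 0, 0], "turn": 0},
  {"linear": [0, 0, 0], "turn": 0},
])

```text
t: 30.9
ee_pos: [613.3, -280.4, 66.4]
orientation: [2.22, 2.22, 0.001]
ft_force: [0.5, 0.0, 0.2]
width: 35.0
grasp_force: 0.0
```

Call:
arm_command([
  {"linear": [0, 0, 0], "turn": 0},
  {"linear": [0, 0, 0], "turn": 0},
  {"linear": [0, 0, 0], "turn": 0},
  {"linear": [0, 0, 0], "turn": 0},
  {"linear": [0, 0, 0], "turn": 0},
  {"linear": [0, 0, -0.03], "turn": 0},
  {"linear": [0, 0, -0.045], "turn": 0},
  {"linear": [0, 0, -0.045], "turn": 0},
  {"linear": [0, 0, -0.04], "turn": 0},
  {"linear": [0, 0, 0], "turn": 0},
], jaw=-1)

```text
t: 31.9
ee_pos: [615.2, -282.0, 231.4]
orientation: [2.216, 2.213, 0.005]
ft_force: [-0.1, 0.1, -0.2]
width: 7.9
grasp_force: 30.5
```

```bash
python3 hm.py e; python3 - <<'E'
from h import *
d=look('top');pickle.dump(d,open('top1.pkl','wb'))
cv2.imwrite('pics/cr4.png',cv2.resize(d['frame'][170:275,75:215],None,fx=5.5,fy=5.5,interpolation=cv2.INTER_CUBIC))
print(hullfit(d,(241,192),CASE,-.4,12,thr=85)[:2])
E
```

```text
tcp [ 613.6 -281.3  228. ]
105 (array([ 643. , -262.1,  252.7]), np.float64(1.97), 78) offset [29.4 19.2 24.7]
130 (array([ 651.6, -280.3,  221.2]), np.float64(0.39), 52) offset [38.   1.  -6.8]
150 (array([ 651.9, -280.7,  220.1]), np.float64(0.38), 52) offset [38.3  0.6 -7.9]
(array([ 5.99814574e+02,  4.85894739e+01, -2.88181538e-01]), 1.0290275404937925)
```

View pics/cr4.png

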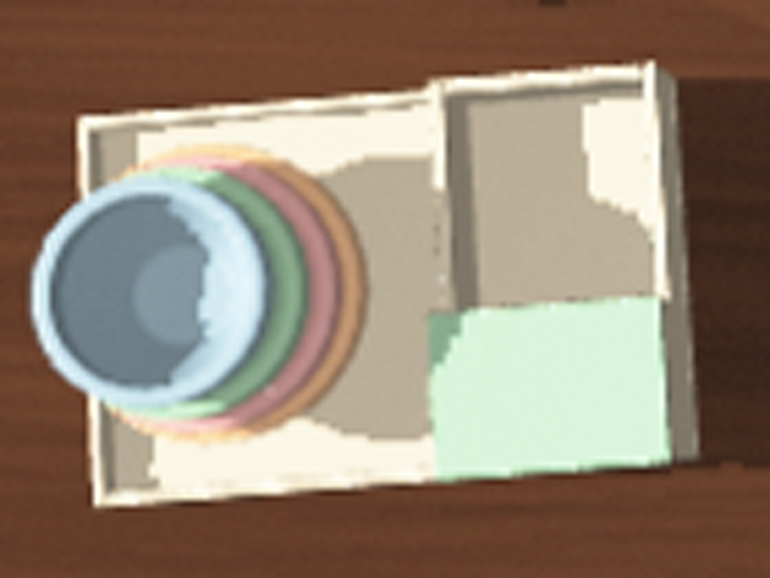

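Call:
arm_command([
  {"linear": [0.025, -0.005, 0], "turn": 0},
  {"linear": [0.046, -0.011, 0], "turn": 0},
  {"linear": [0.046, -0.011, 0], "turn": 0},
  {"linear": [0.046, -0.011, 0], "turn": 0},
  {"linear": [0.046, -0.011, 0], "turn": 0},
  {"linear": [0.046, -0.011, 0], "turn": 0},
  {"linear": [0.046, -0.011, 0], "turn": 0},
  {"linear": [0.046, -0.011, 0], "turn": 0},
  {"linear": [0.046, -0.011, 0], "turn": 0},
  {"linear": [0.046, -0.011, 0], "turn": 0},
])

```text
t: 33.0
ee_pos: [506.6, 159.9, 222.6]
orientation: [-2.221, -2.219, 0.005]
ft_force: [0.7, -0.1, -0.8]
width: 7.9
grasp_force: 30.5
```

Call:
arm_command([
  {"linear": [0.046, -0.011, 0], "turn": 0},
  {"linear": [0.046, -0.011, 0], "turn": 0},
  {"linear": [0.046, -0.011, 0], "turn": 0},
  {"linear": [0.036, -0.008, 0], "turn": 0},
  {"linear": [0.016, 0, 0.02], "turn": 0},
  {"linear": [0, 0, 0.025], "turn": 0},
  {"linear": [0, 0, 0.01], "turn": 0},
  {"linear": [0, 0, 0], "turn": 0},
  {"linear": [0, 0, 0], "turn": 0},
])

```text
t: 33.9
ee_pos: [467.8, 348.0, 169.3]
orientation: [-2.223, -2.219, 0.002]
ft_force: [-0.1, -0.0, 0.1]
width: 7.4
grasp_force: 30.5
```

```bash
python3 tcp.py 2;  python3 - <<'E'
from h import *
d=pickle.load(open('top1.pkl','rb'));print(unproj(d,[(101.87,222.5)],122))
E
```

```text
[468.3 348.4 170.3] [0.1 0.1 0.2]
[[506.35833347 349.85438431 122.        ]]
```

Call:
arm_command([
  {"linear": [0.0005, 0, 0.008], "turn": 0},
  {"linear": [0, 0, 0.005], "turn": 0},
  {"linear": [0, 0, 0.004], "turn": 0},
  {"linear": [0, 0, 0.002], "turn": 0},
  {"linear": [0, 0, 0], "turn": 0},
  {"linear": [0, 0, 0], "turn": 0},
])

```text
t: 34.6
ee_pos: [467.9, 349.5, 151.8]
orientation: [-2.222, -2.22, -0.001]
ft_force: [-3.6, -1.1, 10.9]
width: 7.8
grasp_force: 30.6
```

Call:
arm_command([
  {"linear": [0, 0, 0], "turn": 0},
  {"linear": [0, 0, 0], "turn": 0},
  {"linear": [0, 0, 0], "turn": 0},
  {"linear": [0, 0, 0], "turn": 0},
  {"linear": [0, 0, 0], "turn": 0},
  {"linear": [0, 0, -0.03], "turn": 0},
  {"linear": [0, 0, -0.04], "turn": 0},
  {"linear": [-0.02, 0, -0.03], "turn": 0},
  {"linear": [-0.045, 0.02, 0], "turn": 0},
], jaw=-0.2)

```text
t: 35.5
ee_pos: [488.9, 286.8, 255.1]
orientation: [2.217, 2.224, 0.012]
ft_force: [1.2, 0.8, -0.6]
width: 35.1
grasp_force: 0.0
```

Call:
arm_command([
  {"linear": [-0.042, 0.021, 0], "turn": 0},
  {"linear": [-0.042, 0.021, 0], "turn": 0},
  {"linear": [-0.042, 0.021, 0], "turn": 0},
  {"linear": [-0.042, 0.021, 0], "turn": 0},
  {"linear": [-0.042, 0.021, 0], "turn": 0},
  {"linear": [-0.028, 0.013, 0.02], "turn": 0},
  {"linear": [0, 0, 0.02], "turn": 0},
  {"linear": [0, 0, 0], "turn": 0},
], jaw=0.36)

```text
t: 36.3
ee_pos: [604.0, 44.7, 207.9]
orientation: [-2.222, -2.216, 0.006]
ft_force: [-0.3, -0.1, -0.4]
width: 59.7
grasp_force: 0.0
```

Call:
arm_command([
  {"linear": [0, 0, 0], "turn": -0.1426},
  {"linear": [0, 0, 0], "turn": -0.1426},
  {"linear": [0, 0, 0], "turn": -0.1426},
  {"linear": [0, 0, 0], "turn": -0.1426},
  {"linear": [0, 0, 0], "turn": -0.1426},
  {"linear": [0, 0, 0], "turn": -0.1426},
  {"linear": [0, 0, 0], "turn": -0.1426},
  {"linear": [0, 0, 0], "turn": -0.1426},
  {"linear": [0, 0, 0], "turn": -0.1426},
  {"linear": [0, 0, 0], "turn": 0},
])

```text
t: 37.3
ee_pos: [605.6, 46.8, 211.6]
orientation: [0.448, 3.109, 0.0]
ft_force: [-0.9, 0.1, -0.3]
width: 59.7
grasp_force: 0.0
```

```bash
python3 tcp.py 2; python3 - <<'E'
from h import *
from workcell import ctrl
w=pickle.load(open('wl.pkl','rb'));o=ctrl.get_obs()
R=cv2.Rodrigues(o['orientation'])[0];print('yaw y',np.arctan2(R[1,1],R[0,1]),o['qpos'][5])
s=proj(w,[(599.8,48.6,12)])[0];print(s)
cs=np.array([-.288])
d=look('top');cv2.imwrite('pics/cr5.png',cv2.resize(d['frame'][170:275,75:215],None,fx=5.5,fy=5.5,interpolation=cv2.INTER_CUBIC))
for t in(85,105,130):
    try:print(hullfit(w,s,CASE,-.288,12,thr=t,box=170)[:2])
    except Exception as e:print(e)
E
```

```text
[605.6  46.7 211.4] [0.  0.1 0.1]
yaw y 1.279352008814104 -1.2222462598381747
[287.69939797 183.27481242]
(array([ 6.00714769e+02,  4.94349146e+01, -2.78761981e-01]), 1.1831034538825174)
(array([ 5.99350245e+02,  4.69663516e+01, -2.85552942e-01]), 0.9908719673090091)
(array([ 5.99310989e+02,  4.71924916e+01, -2.88874082e-01]), 0.9651143745789801)
```

View pics/cr5.png

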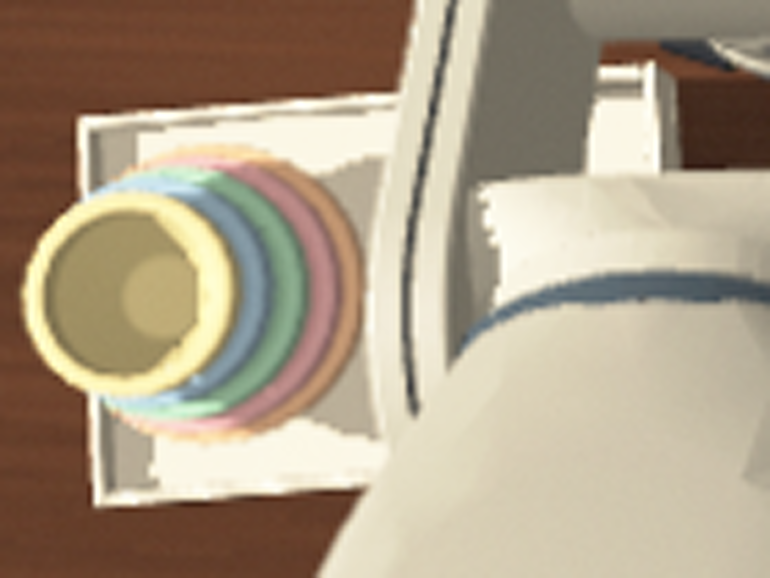

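Call:
arm_command([
  {"linear": [0, 0, 0.035], "turn": 0},
  {"linear": [0, 0, 0.045], "turn": 0},
  {"linear": [0, 0, 0.045], "turn": 0},
  {"linear": [0, 0, 0.035], "turn": 0},
  {"linear": [0, 0, 0.02], "turn": 0},
  {"linear": [0, 0, 0.006], "turn": 0},
  {"linear": [0, 0, 0], "turn": 0},
  {"linear": [0, 0, 0], "turn": 0},
])

```text
t: 38.25
ee_pos: [606.5, 46.1, 25.9]
orientation: [0.452, 3.107, 0.001]
ft_force: [0.4, -0.0, 0.5]
width: 59.4
grasp_force: 0.0
```

Call:
arm_command([
  {"linear": [0, 0, 0], "turn": 0},
  {"linear": [0, 0, 0], "turn": 0},
  {"linear": [0, 0, 0], "turn": 0},
  {"linear": [0, 0, 0], "turn": 0},
  {"linear": [0, 0, 0], "turn": 0},
  {"linear": [0, 0, -0.02], "turn": 0},
  {"linear": [0, 0, -0.04], "turn": 0},
  {"linear": [0, 0, -0.04], "turn": 0},
  {"linear": [0, 0, -0.03], "turn": 0},
  {"linear": [0, 0, 0], "turn": 0},
], jaw=-1)

```text
t: 39.25
ee_pos: [608.2, 46.1, 159.0]
orientation: [0.45, 3.102, 0.002]
ft_force: [0.7, 0.1, -0.3]
width: 33.7
grasp_force: 30.0
```

Call:
arm_command([
  {"linear": [0, 0, 0], "turn": -0.133},
  {"linear": [0, 0, 0], "turn": -0.133},
  {"linear": [0, 0, 0], "turn": -0.132},
  {"linear": [0, 0, 0], "turn": 0},
  {"linear": [0, 0, 0], "turn": 0},
])

```text
t: 39.75
ee_pos: [604.9, 46.0, 153.6]
orientation: [0.166, -3.136, -0.0]
ft_force: [0.5, -0.5, -0.5]
width: 33.5
grasp_force: 30.0
```

```bash
cat > go.py <<'E'
# tool-frame shift to a goal given in the caddy frame (x, y) and world z
from h import *
from workcell import ctrl
import sys
w=ctrl.get_image('wrist');pickle.dump(w,open('wl.pkl','wb'));o=ctrl.get_obs();R=cv2.Rodrigues(o['orientation'])[0];p=o['ee_pos']
a=.1063;c,s=np.cos(a),np.sin(a);O=np.array([514.3,285.8]);M=np.array([[c,-s],[s,c]])
print('t',o['t'],'tcp',p.round(1),'caddy',(M.T@(p[:2]-O)).round(1),'yaw-y err',round(np.arctan2(R[1,1],R[0,1])-a-np.pi/2,3),'w',o['width'],'F',o['ft_force'].round(1))
if len(sys.argv)>1:
    g=np.array(list(map(float,sys.argv[1:4])));G=np.r_[O+M@g[:2],g[2]]
    print('tool shift mm',(R.T@(G-p)).round(1))
E
python3 go.py -141 -84.5 155
```

```text
t 39.8 tcp [605.1  46.  153.8] caddy [  64.8 -248.1] yaw-y err 0.0 w 33.78514482650058 F [ 0.2  0.4 -0.1]
tool shift mm [205.8 163.6  -0.9]
```

Call:
arm_command([
  {"linear": [0.034, 0.027, 0], "turn": 0},
  {"linear": [0.034, 0.027, 0], "turn": 0},
  {"linear": [0.034, 0.027, 0], "turn": 0},
  {"linear": [0.034, 0.027, 0], "turn": 0},
  {"linear": [0.034, 0.027, 0], "turn": 0},
  {"linear": [0.036, 0.028, 0], "turn": 0},
  {"linear": [0, 0, 0.03], "turn": 0},
  {"linear": [0, 0, 0.02], "turn": 0},
  {"linear": [0, 0, 0], "turn": 0},
  {"linear": [0, 0, 0], "turn": 0},
])

```text
t: 40.8
ee_pos: [383.0, 185.4, 104.7]
orientation: [0.17, -3.136, 0.0]
ft_force: [0.9, 0.4, -1.0]
width: 34.0
grasp_force: 30.0
```

```bash
python3 go.py -141 -84.5 103; python3 -c "
from h import *
cv2.imwrite('pics/w8.png',pickle.load(open('wl.pkl','rb'))['frame'])"
```

```text
t 40.85 tcp [383.4 185.5 105.1] caddy [-140.8  -85.8] yaw-y err 0.002 w 33.66592950112069 F [ 0.3 -0.3 -0.7]
tool shift mm [0.2 1.3 2.1]
```

View pics/w8.png

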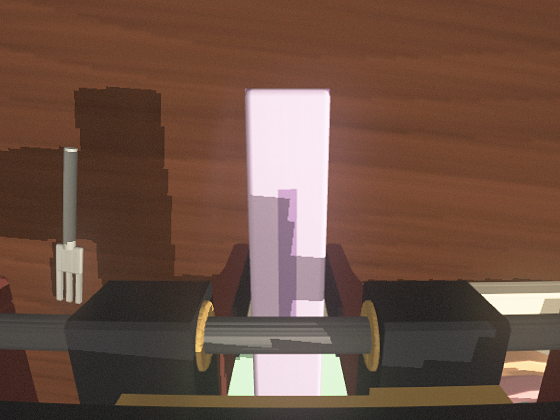

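Call:
arm_command([
  {"linear": [0, 0, 0.006], "turn": 0},
  {"linear": [0, 0, 0.004], "turn": 0},
  {"linear": [0, 0, 0.004], "turn": 0},
  {"linear": [0, 0, 0.004], "turn": 0},
  {"linear": [0, 0, 0], "turn": 0},
])

```text
t: 41.35
ee_pos: [382.5, 185.3, 86.4]
orientation: [0.172, -3.136, 0.0]
ft_force: [-1.4, 0.5, 0.7]
width: 33.6
grasp_force: 30.0
```

Call:
arm_command([
  {"linear": [0, 0, 0.004], "turn": 0},
  {"linear": [0, 0, 0.004], "turn": 0},
  {"linear": [0, 0, 0], "turn": 0},
])

```text
t: 41.65
ee_pos: [382.7, 185.3, 78.5]
orientation: [0.172, -3.136, 0.0]
ft_force: [-2.4, -0.1, 2.2]
width: 33.5
grasp_force: 30.0
```

```bash
python3 go.py; cat > tilt.py <<'E'
# tilt of the held case from its free (-x) end corners in the wrist view
from h import *
w=pickle.load(open('wl.pkl','rb'))
from workcell import ctrl
p=ctrl.get_obs()['ee_pos']
g=cv2.GaussianBlur(w['frame'],(3,3),0)[...,0]
m=(g>110).astype(np.uint8);n,l,s,_=cv2.connectedComponentsWithStats(m);L=l[200:240,265:320].ravel();L=np.bincount(L[L>0]).argmax()
ys,xs=np.nonzero(l==L);ya=ys.min();row=xs[ys==ya+4];print('end row',ya,'cols',row.min(),row.max(),'at',ya+4)
W=row.max()-row.min()
for y in(130,160,190): r=xs[ys==y];print(y,r.min(),r.max())
a=.1063;ux=np.array([np.cos(a),np.sin(a)])
for th in range(0,34,3):
    t=np.radians(th);out=[]
    for v in(-17,17):
        for n_ in(12,-12):
            q=-81*np.array([np.cos(t),np.sin(t)])+n_*np.array([-np.sin(t),np.cos(t)])
            xy=p[:2]+ux*q[0]+np.array([-ux[1],ux[0]])*v
            out.append((*xy,p[2]-13+q[1]))
    print(th,proj(w,out).round(0).astype(int).tolist())
E
python3 tilt.py
```

```text
t 41.7 tcp [382.7 185.4  78.6] caddy [-141.5  -85.9] yaw-y err 0.003 w 33.73867483914248 F [-1.4 -1.1  0.5]
end row 93 cols 251 324 at 97
130 250 325
160 250 325
190 250 325
0 [[246, 88], [252, 92], [333, 89], [327, 93]]
3 [[247, 88], [252, 95], [332, 88], [326, 95]]
6 [[248, 88], [253, 97], [331, 88], [325, 97]]
9 [[249, 88], [254, 100], [330, 89], [324, 100]]
12 [[250, 90], [255, 103], [328, 90], [323, 104]]
15 [[251, 91], [256, 107], [327, 91], [322, 107]]
18 [[252, 93], [256, 111], [326, 93], [321, 111]]
21 [[253, 96], [257, 115], [325, 96], [320, 115]]
24 [[254, 98], [258, 119], [324, 99], [320, 119]]
27 [[254, 101], [258, 123], [323, 102], [319, 123]]
30 [[255, 105], [259, 128], [322, 105], [318, 128]]
33 [[256, 108], [259, 132], [322, 108], [318, 132]]
```

Call:
arm_command([
  {"linear": [0, 0, 0.003], "turn": 0},
  {"linear": [0, 0, 0.002], "turn": 0},
  {"linear": [0, 0, 0], "turn": 0},
  {"linear": [0, 0, -0.02], "turn": 0},
  {"linear": [0, 0, -0.045], "turn": 0},
  {"linear": [0, 0, -0.045], "turn": 0},
  {"linear": [0, 0, 0], "turn": 0},
  {"linear": [0, 0, 0], "turn": 0},
])

```text
t: 42.5
ee_pos: [383.7, 185.8, 184.4]
orientation: [-0.172, 3.134, 0.002]
ft_force: [0.4, 0.2, -0.6]
width: 34.1
grasp_force: 30.0
```

```bash
python3 go.py 72 -88 184; python3 tilt.py | grep -E "end|^(15|18|21|24|27) "
```

```text
t 42.55 tcp [382.7 185.3 183.2] caddy [-141.5  -85.9] yaw-y err 0.003 w 33.85346473608321 F [-0.4 -0.7 -0.6]
tool shift mm [-213.5   -2.7   -0.8]
end row 97 cols 253 323 at 101
15 [[250, 89], [255, 105], [326, 89], [321, 105]]
18 [[251, 91], [256, 108], [325, 91], [320, 108]]
21 [[252, 93], [256, 112], [324, 93], [320, 112]]
24 [[253, 96], [257, 116], [323, 96], [319, 117]]
27 [[254, 99], [258, 121], [322, 99], [318, 121]]
```

Call:
arm_command([
  {"linear": [-0.03, 0, 0], "turn": 0},
  {"linear": [-0.045, 0, 0], "turn": 0},
  {"linear": [-0.045, -0.001, 0], "turn": 0},
  {"linear": [-0.045, -0.001, 0], "turn": 0},
  {"linear": [-0.035, 0, 0], "turn": 0},
  {"linear": [-0.0135, 0, 0], "turn": 0},
  {"linear": [0, 0, 0.02], "turn": 0},
  {"linear": [0, 0, 0.03], "turn": 0},
  {"linear": [0, 0, 0], "turn": 0},
  {"linear": [0, 0, 0], "turn": 0},
])

```text
t: 43.55
ee_pos: [594.1, 206.4, 131.5]
orientation: [0.172, -3.133, 0.002]
ft_force: [0.2, 0.5, -1.1]
width: 34.0
grasp_force: 30.0
```

```bash
python3 go.py 72 -88 76; python3 - <<'E'
from h import *
a=pickle.load(open('wl.pkl','rb'))['frame'];b=look('scene')['frame']
cv2.imwrite('pics/s9.png',np.hstack([a[:400,:400],cv2.resize(b[110:210,290:440],(400,267),interpolation=cv2.INTER_CUBIC).copy() if 0 else cv2.resize(b[90:215,290:415],(400,400),interpolation=cv2.INTER_CUBIC)]))
E
```

```text
t 43.6 tcp [595.1 206.7 133. ] caddy [ 71.9 -87.2] yaw-y err 0.003 w 33.64754807957378 F [ 0.5 -0.7 -1.3]
tool shift mm [-0.2 -0.8 57. ]
```

View pics/s9.png

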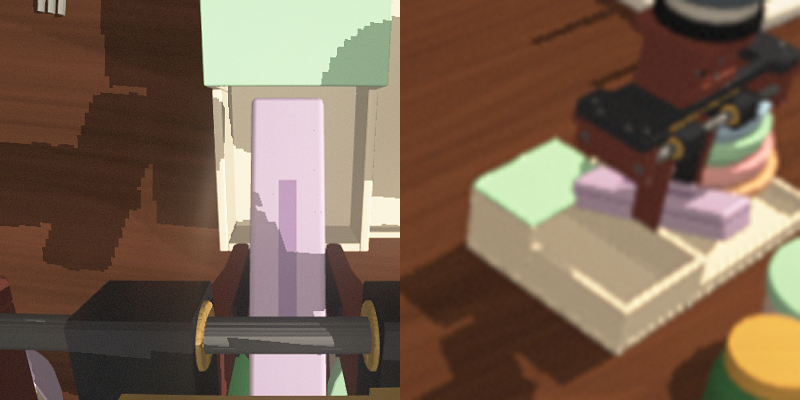

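Call:
arm_command([
  {"linear": [0, 0, 0.02], "turn": 0},
  {"linear": [0, 0, 0.02], "turn": 0},
  {"linear": [0, 0, 0.012], "turn": 0},
  {"linear": [0, 0, 0.005], "turn": 0},
  {"linear": [0, 0, 0], "turn": 0},
])

```text
t: 44.15
ee_pos: [595.4, 206.9, 76.7]
orientation: [0.172, -3.137, 0.0]
ft_force: [0.5, 0.1, -0.7]
width: 33.7
grasp_force: 30.0
```

Call:
arm_command([
  {"linear": [0.005, 0, 0], "turn": 0},
  {"linear": [0.01, 0, 0.001], "turn": 0},
  {"linear": [0.01, 0, 0.001], "turn": 0},
  {"linear": [0.01, 0, 0.001], "turn": 0},
  {"linear": [0.01, 0, 0.001], "turn": 0},
  {"linear": [0.01, 0, 0.002], "turn": 0},
  {"linear": [0.007, 0, 0.002], "turn": 0},
  {"linear": [0.003, 0, 0], "turn": 0},
  {"linear": [0, 0, 0], "turn": 0},
])

```text
t: 45.05
ee_pos: [530.4, 199.7, 68.6]
orientation: [0.172, -3.137, 0.0]
ft_force: [-0.2, -0.6, -0.8]
width: 33.5
grasp_force: 30.0
```

```bash
python3 go.py 6 -88 68; python3 tilt.py | grep -E "end|^(15|18|21|24|27) "
```

```text
t 45.1 tcp [530.9 199.8  68.7] caddy [  7.4 -87.3] yaw-y err 0.003 w 33.805710112116515 F [-0.2 -0.3 -0.6]
tool shift mm [ 1.4 -0.7  0.7]
end row 49 cols 164 433 at 53
15 [[251, 92], [256, 108], [327, 93], [322, 108]]
18 [[252, 94], [256, 112], [326, 95], [321, 112]]
21 [[253, 97], [257, 116], [325, 97], [320, 116]]
24 [[254, 99], [258, 120], [324, 100], [320, 120]]
27 [[255, 102], [258, 124], [323, 103], [319, 124]]
```

Call:
arm_command([
  {"linear": [0, 0, 0.005], "turn": 0},
  {"linear": [0, 0, 0.005], "turn": 0},
  {"linear": [0, 0, 0.004], "turn": 0},
  {"linear": [0, 0, 0.004], "turn": 0},
  {"linear": [0, 0, 0], "turn": 0},
])

```text
t: 45.6
ee_pos: [531.7, 200.0, 50.6]
orientation: [-0.172, 3.136, 0.001]
ft_force: [1.6, -0.2, 1.9]
width: 33.8
grasp_force: 30.0
```

Call:
arm_command([
  {"linear": [0, 0, 0.004], "turn": 0},
  {"linear": [0, 0, 0.004], "turn": 0},
  {"linear": [0, 0, 0.003], "turn": 0},
  {"linear": [0, 0, 0.003], "turn": 0},
  {"linear": [0, 0, 0], "turn": 0},
])

```text
t: 46.1
ee_pos: [530.2, 199.6, 36.1]
orientation: [0.172, -3.136, 0.0]
ft_force: [1.2, 0.6, 1.9]
width: 33.8
grasp_force: 30.0
```

```bash
python3 go.py; python3 - <<'E'
from h import *
a=pickle.load(open('wl.pkl','rb'))['frame'];b=look('scene')['frame']
cv2.imwrite('pics/s10.png',np.hstack([a[:400,:400],cv2.resize(b[90:215,290:415],(400,400),interpolation=cv2.INTER_CUBIC)]))
E
```

```text
t 46.15 tcp [530.1 199.6  36.2] caddy [  6.6 -87.4] yaw-y err 0.003 w 33.95562193702373 F [ 0.9 -0.2  1.1]
```

View pics/s10.png

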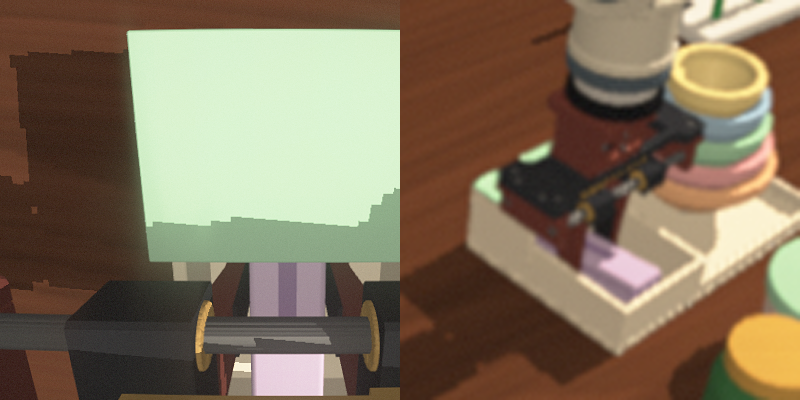

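Call:
arm_command([
  {"linear": [0, 0, 0.002], "turn": 0},
  {"linear": [0, 0, 0.0015], "turn": 0},
  {"linear": [0, 0, 0.001], "turn": 0},
  {"linear": [0, 0, 0], "turn": 0},
])

```text
t: 46.6
ee_pos: [530.9, 199.7, 32.2]
orientation: [-0.172, 3.137, 0.0]
ft_force: [1.2, -1.1, 2.3]
width: 33.7
grasp_force: 30.0
```

Call:
arm_command([
  {"linear": [0, 0, 0], "turn": 0},
  {"linear": [0, 0, 0], "turn": 0},
  {"linear": [0, 0, 0], "turn": 0},
  {"linear": [0, 0, -0.01], "turn": 0},
  {"linear": [0, 0, -0.03], "turn": 0},
  {"linear": [0, 0, -0.04], "turn": 0},
  {"linear": [0, 0, -0.045], "turn": 0},
  {"linear": [0, 0, -0.045], "turn": 0},
  {"linear": [0, 0, -0.03], "turn": 0},
  {"linear": [-0.01, -0.03, 0], "turn": 0},
], jaw=0.0)

```text
t: 47.6
ee_pos: [545.7, 173.5, 238.0]
orientation: [-0.176, 3.128, 0.004]
ft_force: [-0.2, -0.1, -1.2]
width: 43.6
grasp_force: 0.0
```

Call:
arm_command([
  {"linear": [0, -0.045, 0], "turn": 0},
  {"linear": [0, -0.045, 0], "turn": 0},
  {"linear": [0, -0.045, 0], "turn": 0},
  {"linear": [0, -0.045, 0], "turn": 0},
  {"linear": [0, -0.045, 0], "turn": 0},
  {"linear": [0, -0.045, 0], "turn": 0},
  {"linear": [0, -0.045, 0], "turn": 0},
  {"linear": [0, 0, 0], "turn": 0},
  {"linear": [0, 0, 0], "turn": 0},
])

```text
t: 48.5
ee_pos: [578.0, -142.8, 232.5]
orientation: [0.168, -3.137, -0.001]
ft_force: [-0.6, -0.1, -0.8]
width: 44.0
grasp_force: 0.0
```

```bash
python3 go.py; python3 - <<'E'
from h import *
a=look('top')['frame'];b=look('scene')['frame']
cv2.imwrite('pics/f.png',np.hstack([cv2.resize(a[170:275,75:215],(400,300),interpolation=cv2.INTER_CUBIC),cv2.resize(b[90:215,290:450],(400,300),interpolation=cv2.INTER_CUBIC)]))
E
```

```text
t 48.55 tcp [ 578.  -141.7  232.3] caddy [  17.9 -431.8] yaw-y err 0.003 w 44.12140275263824 F [1.1 0.8 0.4]
```

View pics/f.png

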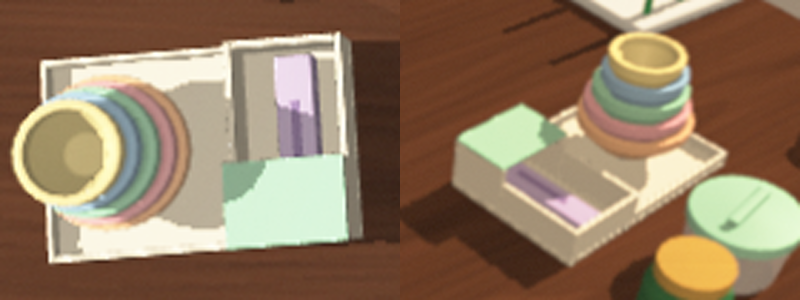

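```bash
python3 -c "
from workcell import ctrl
print(ctrl.close_job())"
```

```text
the job is handed in; nothing more can be done
None
```

The job is handed in after about 49 s of robot time: in the last pictures all five covers are nested in order in the tray, largest at the bottom, and the cutlery case lies flat along the cell under the cover. The hand-in call gave no verdict, and I didn't re-measure the bowls, jars, mug, container and fork, though the force readings showed no knock.

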